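# Set the prism screw with the plastic key

### The job

Take the white plastic adjusting key off its sloping rest, stand it blade down in the wooden tool block and let go, then take it again upright from above. With its blade in the slot of the brass screw on the prism housing, turn the screw until its pointer lines up with the index bar, then stand the key back in the tool block and let go. Do not touch the screw with the fingers, and leave the other things on the bench where they are.

Things in the scene. Friction and masses are not known exactly. Their poses are not given: they have to be found in the camera images.
- key_grip (a point): centre of the handle of the loose white plastic adjusting key (about 45 g). z runs along the key from blade to handle. Handle: a bar 70 mm long (z), 26 mm (x) by 22 mm (y); its lower shoulder lies 35 mm below this point, its end 35 mm above. Starts on the sloping rest, blade end low: z 25 degrees above level, y level, x up
- key_tip (a point): middle of the tip of the key's blade, 73 mm below key_grip, same axes. The blade is 14 mm wide along y and 3.4 mm thick along x; above it a round shank of 14 mm diameter leads to the handle's shoulder, 38 mm above the tip
- rest: fixed sloping tool rest, foot 100 x 50 mm, 80 mm high; origin under its centre. The key on it points its blade to the rest's +x. Under the handle is only a steel rail 12 mm wide, so fingers pass on both sides of the handle's 22 mm width, but two cheeks flank its lowest 18 mm
- block_hole0 (a point): centre of the mouth of the round bore in the fixed dark wooden tool block (62 x 62 mm, 50 mm high), on its top face, z up. Bore 20 mm across, 43 mm deep: shank and blade (38 mm) go in and the key then stands with its handle's shoulder on the block's top
- housing: fixed black prism housing (110 x 84 mm, top face 56 mm above the bench) clamped on a 150 x 110 mm steel plate; origin under its centre, z up. The screw is in the middle of its top. A steel index bar (10 x 4 mm, 6 mm high) stands on the top face in the housing's +x direction, 31 to 41 mm from the screw's axis
- screw_slot (a point): on the upright axis of the brass slotted screw, at the top of its slot, 67 mm above the bench. The slot runs along this point's x: 6.5 mm wide, 25 mm long, 8 mm deep, inside a round rim (33 mm across) 1 mm higher. The flange below, 54 mm across, carries a dark 12 x 4 mm pointer bar in this point's +x direction
- screw (a joint): turn of the screw, rad: 0 when its pointer is in line with the index bar, growing clockwise seen from above. Starts 0.6 to 1.4 short of 0 (needs clockwise turning); stops at -1.75 and 0.45. Stays where left (friction 0.03 N m). The blade has about 0.2 rad of play either way in the slot
- ring_big: bystander: a brass eyepiece ring, 42 mm across, 12 mm high; origin on its underside, near its middle
- ring_small: bystander: a smaller brass eyepiece ring, 34 mm across, 10 mm high; origin on its underside, near its middle
- spanner: bystander: chrome lens spanner, a flat bar 130 x 14 mm with two sliding points; origin on its underside, near its middle
- eyecup: bystander: rubber eyecup, 48 mm across, 26 mm high; origin on its underside, near its middle
- jar: bystander: small amber glass jar, 52 mm across, 60 mm high; origin on its underside, near its middle
- cover: bystander: black prism cover 75 x 55 mm, 33 mm high; origin on its underside, near its middle
- driver: bystander: wood-handled steel screwdriver, 150 mm long, lying flat; origin on its underside, near its middle
- key: the same key as a whole; origin at the blade's tip, same axes as key_grip
Mind the look-alikes: they are no part of the job. Of the things shaped like the key, the white one is meant.

How it is judged:
On the way, in this order (a step that is already met when the one before it is completed fails the run):
1. the key stands upright in the tool block, let go (horizontal distance between key_tip and block_hole0 below 0.008 m and height (world z) of key_tip below 0.02 m and angle between key_grip's own z axis and vertical below 0.12 rad and contact force between the fingers and key below 0.1 N), for 0.2 s.
2. the key's blade is in the screw's slot (horizontal distance between key_tip and screw_slot below 0.007 m and z of key_tip in the frame of screw_slot below -0.003 m and angle between key_grip's own z axis and vertical below 0.2 rad), for 0.1 s.
3. the pointer is in line with the index bar, blade still in the slot (all of step 2 and value of joint screw between -0.12 and 0.12 rad), for 0.2 s.
At the end, for the whole second after the job is handed in: the pointer is within 0.12 rad (7 degrees) of the index bar, and the key stands upright (within 7 degrees), at rest and released, blade down in the tool block's bore (all of step 1 and value of joint screw between -0.12 and 0.12 rad and linear speed of key below 0.02 m/s); the robot touches nothing.
It fails at once if the robot itself touches the screw (contact force between any of the fingers, the arm and screw above 1 N).
It fails at once if a bystander is moved by more than 20 mm (distance of any of ring_big, ring_small, spanner, eyecup, jar, cover, driver from where it was at the start of the episode above 0.02 m).
It also fails if it takes over 72 s, if anything falls off the work surface, if the arm or the gripper's body presses on something with over 40 N, if the wrist force passes 120 N, or if a joint passes its speed limit or range.

### The arm

A 7-joint arm with a two-finger parallel gripper is mounted at the origin on the work surface. World frame = base frame: x ahead of the robot, y to its left, z up, the work surface at z = 0. Lengths are in m, angles in rad, forces in N, time in s.
With the tool pointing down it reaches from about 0.425 to 0.95 m from the base axis. Payload 4.7 kg.
Tool frame: the origin (TCP) lies between the finger pads; the fingertips stand 19 mm ahead of it and the grasp point (between the pads) is the TCP; z points along the fingers, y is the line along which they close (so a half turn about z gives the same grasp; the last joint's range is limited). The gripper opens to 87 mm and grips with 3 to 60 N. Pads are 19 mm wide; open, the fingers measure 117 mm over their backs; the gripper's body (75 mm by 190 mm) begins 51 mm behind the grasp point.
Start: joints at [1.292, 0.469, -0.049, 1.532, 0.024, 1.141, -0.082], TCP at [0.167, -0.654, 0.242] pointing down, gripper open.
Joint ranges: [-2.59, 2.59], [-0.33, 1.99], [-1.39, 1.29], [0.1, 2.45], [-1.04, 4.18], [0.21, 1.99], [-2.66, 2.66]. Speed limits (rad/s): [2.57, 2.57, 3.14, 3.14, 3.14, 3.14, 3.14].

### API

Orientations are given as [roll, pitch, yaw] about the fixed x, y, z axes, in that order (R = Rz(yaw) Ry(pitch) Rx(roll)).
In Python, from cell import r gives the robot as it stands.
- The arm moves only by the tool servo_tool, never from a script. Its argument "motion" is a list of rows, each an object with "travel": the shift along the tool's x, y, z in mm, a list of three; "angular": the turn, a rotation vector about the tool's x, y, z in rad, a list of three; "grip": the closure, from 0 (fully open) to 1 (shut). A call has 1 to 5 rows; each row shifts and turns the commanded pose from where the row before left it, along the tool's axes as they then stand; what a row does not reach is not made up. A row lasts 1/8 s, in which the tool goes at most 62.5 mm and 10.7 degrees, less where a joint would pass 70% of its speed; a pose out of reach is approached as far as the arm can. A call is refused whole if a number of a shift passes 62.5 or a number of a turn 0.188, either way. A call with a gripper value outside its range is refused whole. The fingers move at their own pace and stop on an object; "newtons" is the grip in N (left out, the last holds). Time passes only in rows, so rows that do not move let the fingers close. It gives the time, the measured TCP pose, the force, the opening and the grip force at its end, in the units of the state.
- r.state(): the state, without advancing time (a new reading comes with each control period).
- r.snapshot(name): name is "scene" or "top" or "wrist"; returns the picture (400x640x3 uint8, red, green, blue); there is no depth.
- r.camera_info(name): a dict with "camera_matrix" (3x3 intrinsics, pixels), "dist" ([k1, k2, p1, p2, k3] as OpenCV has them; the pictures are not rectified), "R" (3x3) and "t" (3): a world point X has camera coordinates R X + t; the wrist camera has in their place "T_tool_cam" (4x4, takes a point from camera to tool coordinates, whose origin is the TCP and whose axes are the flange's). Camera axes: x right, y down, z forward; pixel columns grow to the right and rows downward; lengths in m; the calibration is good to about 2 mm. A picture is of the moment at which its call begins: read the wrist's pose just before it. camera_info takes no time and is no camera call.
- r.sign_off(): hands the job in; it is judged then, once.
The state is a dict: "time_s": time; "joint_pos": joint angles; "joint_velocities": joint speeds; "joint_efforts": joint torques, N m; "tool_pos": TCP position; "eef_rot": TCP orientation; "contact_force": force on the tool from outside, world axes, zero at the start; "torque": the same for the moment, N m; "grip_width": opening from 0.0 (shut) to 1.0 (fully open); "grasp_force": force on a finger pad.
Only numpy, scipy, OpenCV 4.12 (cv2) and the standard library are available. Lean on these libraries where they do the work, as an engineer would, in place of code of your own. Each camera call takes 0.05 s, during which the arm holds its last target. There are 200 camera calls.

## Working session

There is one attempt and no reset: what is moved stays moved. The work goes in short steps, Python scripts to look and compute and a tool call to move; the robot and the scene stay as the last step left them, time stands still between calls to the robot, and variables do not carry over. Pictures are saved under pics/ and viewed, at most 10 in all, crops included, and the job is handed in when it is done.

Besides the shell and the picture viewer there is one more tool, called after "Call:" as name([rows], argument=value, ...), one row to a line, values as JSON. servo_tool: Moves the arm, as the interface text tells. Its arguments: {"type":"object","properties":{"motion":{"type":"array","items":{"type":"object","properties":{"travel":{"type":"array","items":{"type":"number"}},"angular":{"type":"array","items":{"type":"number"}},"grip":{"type":"number"}}}},"newtons":{"type":"number"}},"required":["motion"]}

```bash
mkdir -p pics; ls; python3 - <<'E'
from cell import r
import cv2,numpy as np
for n in("scene","top"):
    im=r.snapshot(n); cv2.imwrite(f"pics/{n}0.png",im[:,:,::-1])
    c=r.camera_info(n); print(n,np.round(np.array(c["camera_matrix"]),1).tolist(),c["dist"],np.round(c["R"],3).tolist(),c["t"])
print(r.camera_info("wrist")); print(r.state())
E
```

```text
pics
scene [[363.5, 0.0, 317.2], [0.0, 363.5, 199.3], [0.0, 0.0, 1.0]] [-0.02786291  0.          0.          0.          0.        ] [[-0.092, 0.996, -0.018], [0.713, 0.053, -0.699], [-0.695, -0.077, -0.715]] [ 0.02638748 -0.36694085  1.33404531]
top [[383.1, 0.0, 324.8], [0.0, 383.1, 193.3], [0.0, 0.0, 1.0]] [-0.06556084  0.          0.          0.          0.        ] [[0.018, -1.0, 0.022], [-0.996, -0.02, -0.088], [0.089, -0.021, -0.996]] [-0.01796757  0.60199062  1.1039036 ]
{'camera_matrix': array([[349.08585599,   0.        , 312.41680166],
       [  0.        , 349.08585599, 199.38381887],
       [  0.        ,   0.        ,   1.        ]]), 'dist': array([-0.00250355,  0.        ,  0.        ,  0.        ,  0.        ]), 'T_tool_cam': array([[ 3.29930819e-04, -9.60584706e-01, -2.77987253e-01,
         7.62238990e-02],
       [ 9.99999946e-01,  3.18355351e-04,  8.67792286e-05,
         4.40967969e-04],
       [ 5.13992985e-06, -2.77987267e-01,  9.60584759e-01,
        -1.42922290e-01],
       [ 0.00000000e+00,  0.00000000e+00,  0.00000000e+00,
         1.00000000e+00]])}
{'time_s': 0.1, 'joint_pos': array([ 1.2920664 ,  0.46938353, -0.04858441,  1.53353838,  0.0241184 ,
        1.1409854 , -0.08232048]), 'joint_velocities': array([ 0.00050573, -0.00159724,  0.00051619, -0.0024578 , -0.00136221,
        0.00072718,  0.00155535]), 'joint_efforts': array([ 7.03495916e-04, -5.09170997e+01, -8.10570130e-02, -2.36826468e+01,
       -6.14149100e-02,  3.44733568e-02,  5.61831234e-05]), 'tool_pos': array([ 0.16677099, -0.65357371,  0.24060425]), 'eef_rot': array([-3.13986598e+00,  7.95572573e-05,  2.49836020e-01]), 'contact_force': array([ 0.2298562 ,  0.31071104, -0.01030465]), 'torque': array([-0.01232476, -0.0023357 ,  0.00480327]), 'grasp_force': 0.0, 'grip_width': 1.0032690812427192}
```

View pics/scene0.png

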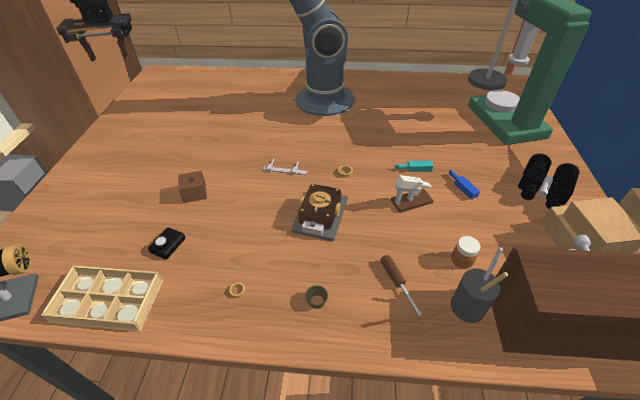

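View pics/top0.png

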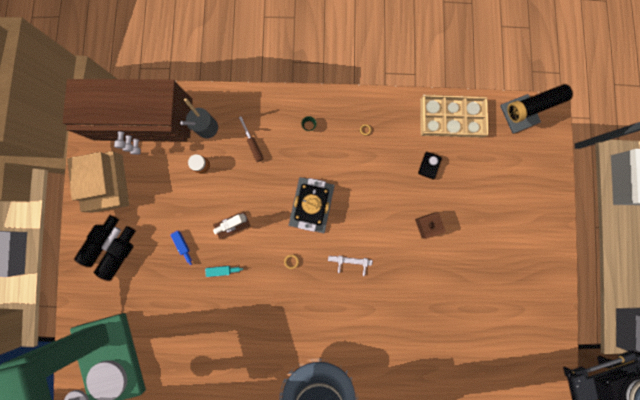

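Things shaped like the key, in the top view: white on a sloping rest (231,224), teal (222,271) and blue (182,247). The white one on the rest fits the description. The tool block is at (431,225) and the housing at (312,205). Next I'll confirm these in one enlarged crop.

```bash
cat > h.py <<'E'
import numpy as np,cv2
from scipy.spatial.transform import Rotation as Ro
from cell import r
def cam(n,st=None):
    c=r.camera_info(n);K=np.array(c["camera_matrix"]);d=np.array(c["dist"])
    if n=="wrist":
        T=np.eye(4);T[:3,:3]=Ro.from_euler("xyz",st["eef_rot"]).as_matrix();T[:3,3]=st["tool_pos"]
        W=np.linalg.inv(T@np.array(c["T_tool_cam"]));R,t=W[:3,:3],W[:3,3]
    else: R,t=np.array(c["R"]),np.array(c["t"])
    return K,d,R,t
def ray(C,uv):
    K,d,R,t=C;p=cv2.undistortPoints(np.array([[uv]],float),K,d)[0,0]
    v=R.T@np.array([p[0],p[1],1]);return -R.T@t,v/np.linalg.norm(v)
def onz(C,uv,z):
    o,v=ray(C,uv);return o+v*(z-o[2])/v[2]
def tri(C1,u1,C2,u2):
    (a,v),(b,w)=ray(C1,u1),ray(C2,u2)
    s=np.linalg.lstsq(np.c_[v,-w],b-a,rcond=None)[0];p,q=a+s[0]*v,b+s[1]*w
    return (p+q)/2,np.linalg.norm(p-q)
def proj(C,X):
    K,d,R,t=C;return cv2.projectPoints(np.array(X,float).reshape(-1,1,3),cv2.Rodrigues(R)[0],t,K,d)[0][:,0]
E
python3 - <<'E'
from h import *
t=cv2.imread("pics/top0.png");s=cv2.imread("pics/scene0.png")
a=cv2.resize(t[195:255,195:275],(400,300),interpolation=cv2.INTER_CUBIC)
b=cv2.resize(s[165:225,375:455],(400,300),interpolation=cv2.INTER_CUBIC)
c=cv2.resize(t[175:235,272:352],(400,300),interpolation=cv2.INTER_CUBIC)
e=cv2.resize(t[200:260,392:472],(400,300),interpolation=cv2.INTER_CUBIC)
cv2.imwrite("pics/c1.png",np.vstack([np.hstack([a,b]),np.hstack([c,e])]))
T=cam("top")
print("rest",onz(T,(231,224),.08),"block",onz(T,(431,225),.05),"hous",onz(T,(312,204),.067))
E
```

```text
rest [0.50634568 0.25454962 0.08      ] block [ 0.51398511 -0.31618484  0.05      ] hous [0.56748581 0.02996716 0.067     ]
```

View pics/c1.png

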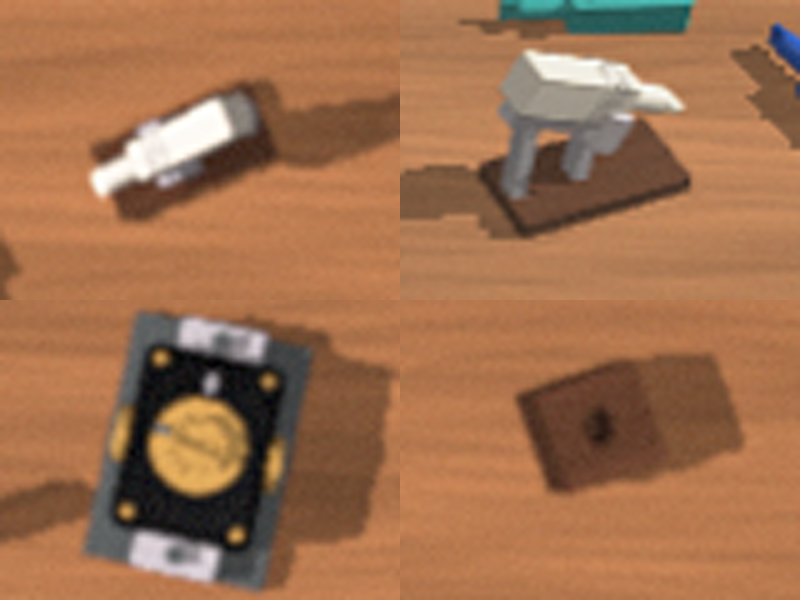

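The crop confirms the white key on the rest, with its blade pointing towards image left (+y). The screw's pointer is about 1.35 rad counter-clockwise of the index bar. I'll start by moving over the block.

Call:
servo_tool([
  {"travel": [52,-30,0]},
  {"travel": [52,-30,0]},
  {"travel": [52,-30,0]},
  {"travel": [52,-30,0]},
  {"travel": [52,-30,0]},
])

```text
validation failed for argument at $.mo...
```

Call:
servo_tool([
  {"travel": [52,-30,0]},
  {"travel": [52,-30,0]},
  {"travel": [56,-32,0]},
  {"angular": [0,0,0.125]},
  {"angular": [0,0,0.125]},
])

```text
validation failed for argument at $.mo...
```

Call:
servo_tool([
  {"travel": [0,0,0]},
  {"travel": [0,0,0]},
])

```text
validation failed for argument at $.mo...
```

```bash
python3 - <<'E'
from h import *
import json
s=r.state();im=r.snapshot("wrist");cv2.imwrite("pics/w_block.png",im[:,:,::-1])
json.dump({k:list(map(float,s[k])) for k in("tool_pos","eef_rot")},open("w_block.json","w"));print(s["tool_pos"],s["eef_rot"],s["joint_pos"])
E
```

```text
[ 0.16677099 -0.65357371  0.24060425] [-3.13986598e+00  7.95572573e-05  2.49836020e-01] [ 1.2920664   0.46938353 -0.04858441  1.53353838  0.0241184   1.1409854
 -0.08232048]
```

Call:
servo_tool([
  {"travel": [10,-58,0]},
  {"travel": [10,-58,0]},
  {"travel": [11,-58,0]},
  {"travel": [11,-58,0]},
  {"travel": [11,-58,0]},
])

```text
validation failed for argument at $.mo...
```

Call:
servo_tool([
  {"travel": [0,-56,0]},
  {"travel": [0,0,0]},
  {"travel": [0,0,0]},
])

```text
validation failed for argument at $.mo...
```

```bash
python3 - <<'E'
from h import *
import json
s=r.state();im=r.snapshot("wrist");cv2.imwrite("pics/w_hous.png",im[:,:,::-1])
json.dump({k:list(map(float,s[k])) for k in("tool_pos","eef_rot")},open("w_hous.json","w"));print(s["tool_pos"],s["eef_rot"],s["joint_pos"])
E
```

```text
[ 0.16678962 -0.65363267  0.24075149] [-3.14009782e+00  3.36529908e-05  2.49847815e-01] [ 1.29210745  0.46926224 -0.04862285  1.53338412  0.02409934  1.14102684
 -0.08229055]
```

Call:
servo_tool([
  {"travel": [-15,-56,0]},
  {"travel": [-15,-56,0]},
  {"travel": [-15,-56,0]},
  {"travel": [-15,-56,0]},
  {"travel": [0,0,0]},
])

```text
validation failed for argument at $.mo...
```

Call:
servo_tool([
  {"travel": [0,0,0]},
])

```text
validation failed for argument at $.mo...
```

```bash
python3 - <<'E'
from h import *
import json
s=r.state();im=r.snapshot("wrist");cv2.imwrite("pics/w_key.png",im[:,:,::-1])
json.dump({k:list(map(float,s[k])) for k in("tool_pos","eef_rot")},open("w_key.json","w"));print(s["tool_pos"],s["eef_rot"],s["joint_pos"],s["time_s"])
b=[cv2.imread(f"pics/w_{n}.png") for n in("block","hous","key")]
h=lambda i:i
cv2.imwrite("pics/c2.png",np.vstack([np.hstack([b[0][::2,::2],b[1][::2,::2]])]))
E
```

```text
[ 0.16679965 -0.65372702  0.24088602] [-3.14038057e+00  1.05977621e-05  2.49793347e-01] [ 1.29210914  0.46917591 -0.04858119  1.53320358  0.02407186  1.14100883
 -0.0822907 ] 0.2
```

View pics/w_key.png

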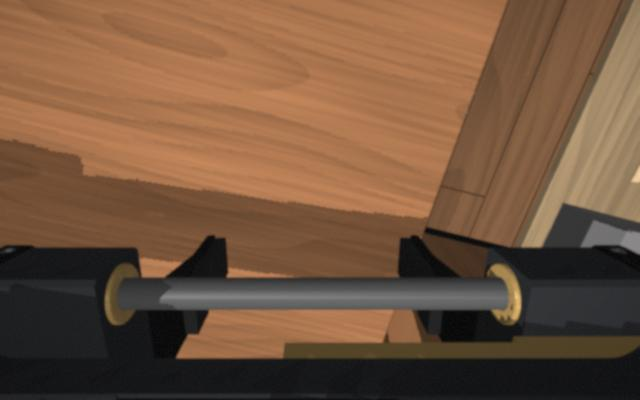

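View pics/c2.png

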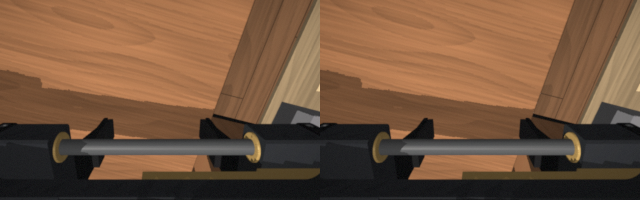

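The calls were refused because every row needs all its fields, so the arm hasn't moved. These pictures show only the empty bench at the start pose, with the fingers at rows 240-350.

Call:
servo_tool([
  {"travel": [52,-30,0],"angular": [0,0,0],"grip": 0},
  {"travel": [52,-30,0],"angular": [0,0,0],"grip": 0},
  {"travel": [52,-30,0],"angular": [0,0,0],"grip": 0},
  {"travel": [52,-30,0],"angular": [0,0,0],"grip": 0},
  {"travel": [52,-30,0],"angular": [0,0,0],"grip": 0},
], newtons=20)

```text
time_s: 0.88
tool_pos: [0.3829, -0.443, 0.2417]
eef_rot: [3.141, -0.0, 0.25]
contact_force: [0.8, 0.6, 0.1]
grip_width: 1.001
grasp_force: 0.0
```

Call:
servo_tool([
  {"travel": [52,-30,0],"angular": [0,0,0],"grip": 0},
  {"travel": [52,-30,0],"angular": [0,0,0],"grip": 0},
  {"travel": [0,-8,0],"angular": [0,0,0.125],"grip": 0},
  {"travel": [0,0,0],"angular": [0,0,0.125],"grip": 0},
  {"travel": [0,0,0],"angular": [0,0,0],"grip": 0},
])

```text
time_s: 1.5
tool_pos: [0.4657, -0.3527, 0.2415]
eef_rot: [3.141, 0.0, 0.002]
contact_force: [-0.1, -0.5, -0.1]
grip_width: 1.002
grasp_force: 0.0
```

```bash
cat >> h.py <<'E'
import json
def shot(name):
    s=r.state();im=r.snapshot("wrist");cv2.imwrite(f"pics/{name}.png",im[:,:,::-1])
    json.dump({k:list(map(float,s[k])) for k in("tool_pos","eef_rot")},open(f"{name}.json","w"))
    print(name,np.round(s["tool_pos"],4),np.round(s["eef_rot"],3),np.round(s["joint_pos"],2),s["time_s"])
E
python3 -c "
from h import *
shot('w_block')"
```

```text
w_block [ 0.4657 -0.3527  0.2415] [3.141e+00 0.000e+00 2.000e-03] [ 0.7   0.33 -0.15  1.75  0.06  1.07 -1.05] 1.5
```

Call:
servo_tool([
  {"travel": [8,-58,0],"angular": [0,0,0],"grip": 0},
  {"travel": [8,-58,0],"angular": [0,0,0],"grip": 0},
  {"travel": [8,-58,0],"angular": [0,0,0],"grip": 0},
  {"travel": [8,-58,0],"angular": [0,0,0],"grip": 0},
  {"travel": [8,-58,0],"angular": [0,0,0],"grip": 0},
])

```text
time_s: 2.17
tool_pos: [0.5059, -0.0614, 0.2418]
eef_rot: [3.141, -0.001, 0.001]
contact_force: [0.6, 0.8, 0.2]
grip_width: 0.999
grasp_force: 0.0
```

Call:
servo_tool([
  {"travel": [8,-58,0],"angular": [0,0,0],"grip": 0},
  {"travel": [0,0,0],"angular": [0,0,0],"grip": 0},
  {"travel": [0,0,0],"angular": [0,0,0],"grip": 0},
])

```text
time_s: 2.55
tool_pos: [0.5137, -0.0056, 0.2415]
eef_rot: [3.141, 0.0, 0.0]
contact_force: [-0.7, -0.4, -0.1]
grip_width: 0.995
grasp_force: 0.0
```

```bash
python3 -c "
from h import *
shot('w_hous')"
```

```text
w_hous [ 0.5137 -0.0056  0.2415] [3.141 0.    0.   ] [ 0.23  0.23 -0.35  1.9   0.09  1.03 -1.73] 2.55
```

Call:
servo_tool([
  {"travel": [-14,-56,0],"angular": [0,0,0],"grip": 0},
  {"travel": [-14,-56,0],"angular": [0,0,0],"grip": 0},
  {"travel": [-14,-56,0],"angular": [0,0,0],"grip": 0},
  {"travel": [-14,-50,0],"angular": [0,0,0],"grip": 0},
  {"travel": [0,0,0],"angular": [0,0,0],"grip": 0},
])

```text
time_s: 3.22
tool_pos: [0.4568, 0.2159, 0.2418]
eef_rot: [-3.14, -0.0, 0.006]
contact_force: [0.5, -1.0, -0.3]
grip_width: 1.002
grasp_force: 0.0
```

```bash
python3 - <<'E'
from h import *
shot('w_key')
b=[cv2.imread(f"pics/w_{n}.png") for n in("block","hous","key")]
cv2.imwrite("pics/c3.png",np.vstack([np.hstack([b[0][:280,120:520],b[1][:280,120:520]]),np.hstack([b[2][:280,120:520],b[2][:280,120:520]*0])]))
E
```

```text
w_key [0.4568 0.2159 0.2418] [-3.14  -0.     0.006] [-0.1   0.23 -0.5   1.91  0.12  1.03 -2.21] 3.225
```

View pics/c3.png

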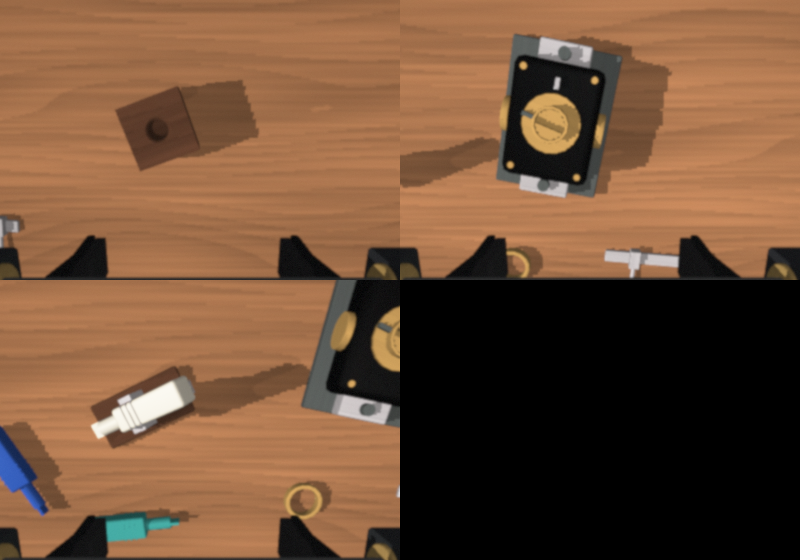

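The crops show the bore mouth at about (277,129) in w_block. In w_hous the screw is at about (271,124), the index bar at (277,83) and the pointer at (245,114). In w_key the white key's blade end is at about (215,152) and its handle end at about (312,103). The blue and teal keys are elsewhere. Next I'll turn these into positions.

```bash
python3 - <<'E'
from h import *
def ld(n): return cv2.imread(f"pics/{n}.png"),cam("wrist",{k:np.array(v) for k,v in json.load(open(n+".json")).items()})
# block bore
im,C=ld("w_block");g=cv2.cvtColor(im,cv2.COLOR_BGR2GRAY)
sub=g[110:148,258:298];print("g",sub.min(),np.median(sub))
m=(g<45).astype(np.uint8);m[:110]=0;m[148:]=0;m[:,:258]=0;m[:,298:]=0
n,l,st,ce=cv2.connectedComponentsWithStats(m);i=1+np.argmax(st[1:,4]);print("bore",st[i],ce[i],onz(C,ce[i],.05),onz(C,(277,129),.05))
# housing
im,C=ld("w_hous");hsv=cv2.cvtColor(im,cv2.COLOR_BGR2HSV)
cc=onz(C,(271,124),.063)
m=((hsv[...,1]>110)&(hsv[...,2]>110)).astype(np.uint8);m[:85]=0;m[160:]=0;m[:,:238]=0;m[:,308:]=0
n,l,st,ce=cv2.connectedComponentsWithStats(m);i=1+np.argmax(st[1:,4]);print("brass",st[i],ce[i])
pts=cv2.findContours((l==i).astype(np.uint8),0,2)[0][0];e=cv2.fitEllipse(cv2.convexHull(pts));print("ell",e,onz(C,e[0],.060))
m=((hsv[...,1]<70)&(hsv[...,2]>150)).astype(np.uint8);m[:72]=0;m[95:]=0;m[:,:262]=0;m[:,292:]=0
n,l,st,ce=cv2.connectedComponentsWithStats(m);i=1+np.argmax(st[1:,4]);ix=onz(C,ce[i],.062);print("index",st[i],ce[i],ix)
# pointer: low-saturation pixels on the flange
sl=hsv[100:150,240:302];print("flange row sat near pointer");print(hsv[108:122,238:258,1])
cv2.imwrite("pics/hz.png",cv2.resize(im[80:165,225:320],None,fx=6,fy=6,interpolation=cv2.INTER_CUBIC))
# key
im,C=ld("w_key");hsv=cv2.cvtColor(im,cv2.COLOR_BGR2HSV)
m=((hsv[...,1]<60)&(hsv[...,2]>175)).astype(np.uint8);m[:70]=0;m[190:]=0;m[:,:200]=0;m[:,335:]=0
n,l,st,ce=cv2.connectedComponentsWithStats(m);i=1+np.argmax(st[1:,4]);q=cv2.findContours((l==i).astype(np.uint8),0,2)[0][0]
print("key",st[i],ce[i],cv2.minAreaRect(q),cv2.boxPoints(cv2.minAreaRect(q)).round(1).tolist())
cv2.imwrite("pics/kz.png",cv2.resize(im[80:170,200:330],None,fx=6,fy=6,interpolation=cv2.INTER_CUBIC))
a=cv2.imread("pics/hz.png");b=cv2.imread("pics/kz.png");print(a.shape,b.shape)
w=np.zeros((600,800,3),np.uint8);aa=cv2.resize(a,(400,358));bb=cv2.resize(b,(400,277))
w[:358,:400]=aa;w[:277,400:]=bb
t=cv2.imread("pics/top0.png")[205:250,205:265];w[300:600,400:]=cv2.resize(t,(400,300),interpolation=cv2.INTER_CUBIC);cv2.imwrite("pics/c4.png",w)
E
```

```text
g 26 65.0
bore [266 120  21  21 194] [273.90721649 132.42783505] [ 0.51103136 -0.31668198  0.05      ] [ 0.51422389 -0.31968848  0.05      ]
brass [ 241   93   60   61 2793] [270.84174723 123.28249194]
ell ((270.4393005371094, 123.09856414794922), (58.831298828125, 61.38254165649414), 153.2677459716797) [0.56840374 0.03204007 0.06      ]
index [274  78   6  11  47] [276.55319149  82.95744681] [0.60301905 0.02532184 0.062     ]
flange row sat near pointer
[[  0  40  27   0  28 120 136 138 139 139 139 139 139 140 139 139 138 138
  139 139]
 [ 45  73  54  31  34  93 131 136 139 138 138 141 140 139 140 140 140 139
  139 140]
 [ 45  38  12  13  13  56 102 126 131 138 137 139 140 139 140 139 139 140
  140 139]
 [ 71  36  18   9  13  17  41  68  93 113 126 134 136 139 140 139 139 139
  139 140]
 [ 38  20  14  15  11  13  11  16  29  51  81 110 125 132 138 139 139 139
  138 140]
 [ 48  20  11  14  11  15  13  10  10  11  22  48  80 107 122 131 138 140
  142 139]
 [ 38  22  11  18  24  31  26  17  13  10  10  11  21  44  83 118 135 139
  140 140]
 [ 48  14  41  68  88  89  86  69  46  24  13 
[... 202 characters left out ...]
1 139]
 [  0  54 132 140 140 140 140 140 137 133 127 115 103 107 122 134 137 140
  137 137]
 [ 36  24 138 142 138 138 141 139 139 138 139 134 131 132 136 138 139 142
  140 139]
 [ 16  57 128 139 140 139 140 140 139 140 139 139 138 139 137 138 139 140
  136 139]
 [ 51  79 128 138 140 140 141 139 139 140 139 139 139 140 138 140 140 140
  140 141]]
key [ 212  101   92   57 2273] [260.57985042 129.59436868] ((256.3000183105469, 131.59999084472656), (38.013153076171875, 93.91485595703125), 63.43495178222656) [[205.8000030517578, 135.60000610351562], [289.79998779296875, 93.5999984741211], [306.79998779296875, 127.5999984741211], [222.8000030517578, 169.60000610351562]]
(510, 570, 3) (540, 780, 3)
```

View pics/c4.png

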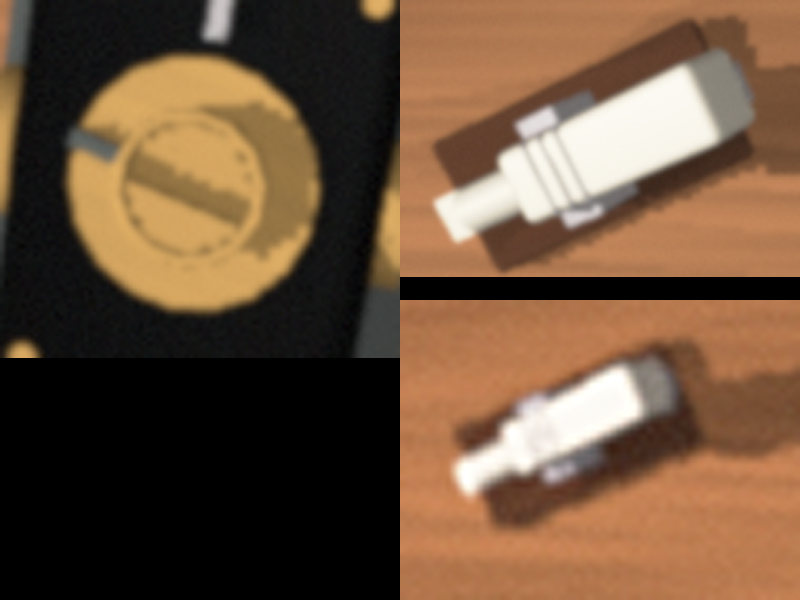

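In the enlargements the rim centre is at w_hous (270.6,123.2), with the pointer at (247.6,114.2) and the slot in line with it. In w_key the blade tip is at (215.6,152.6), the handle's upper end edge at (298.1,113) and its shoulder edge at (237,141.4).

```bash
python3 - <<'E'
from h import *
from scipy.optimize import least_squares
ldc=lambda n:cam("wrist",{k:np.array(v) for k,v in json.load(open(n+".json")).items()})
C=ldc("w_key");T=cam("top")
obs=np.array([[215.6,152.6],[298.1,113],[237,141.4]])
def key(p,sl=np.radians(25)):
    a=p[3];u=np.array([np.cos(a)*np.cos(sl),np.sin(a)*np.cos(sl),np.sin(sl)]);x=np.array([-np.cos(a)*np.sin(sl),-np.sin(a)*np.sin(sl),np.cos(sl)])
    t=p[:3];return t,u,x
def pts(p):
    t,u,x=key(p);return np.array([t+.0017*x,t+.108*u+.013*x,t+.038*u+.013*x])
s=least_squares(lambda p:(proj(C,pts(p))-obs).ravel(),[.49,.3,.05,-1.2])
t,u,x=key(s.x);print("tip",t,"yaw",np.degrees(s.x[3]),s.x[3],"res",s.fun.round(1),"grip",t+.073*u)
print("top pred",proj(T,pts(s.x)).round(1).tolist())
C=ldc("w_hous");c=onz(C,(270.6,123.2),.068);P=onz(C,(247.6,114.2),.0625);I=onz(C,(276.5,83),.062)
print("screw",c,"P-c",P-c,"I-c",I-c,np.hypot(*(I-c)[:2]))
ap=np.arctan2(*(P-c)[1::-1]);ai=np.arctan2(*(I-c)[1::-1]);print("pointer yaw",ap,"index",ai,"diff",ap-ai)
print("top screw check",onz(T,(272+198/5,175+(445-300)/5),.066))
# block mouth from contour corners in wrist view: top face centre
C=ldc("w_block");cr=[(236,110),(300,87),(319,150),(261,170)]
print("block",[onz(C,q,.05).round(4).tolist() for q in cr],np.mean([onz(C,q,.05) for q in cr],0),onz(C,(277,129),.05))
E
```

```text
tip [0.4820007  0.31084066 0.03845536] yaw -64.36784072616186 -1.123430753070822 res [ 0.3 -0.7  0.1 -0.2 -0.4  0.9] grip [0.51062118 0.25119105 0.06930649]
top pred [[214.1, 232.3], [239.7, 218.5], [221.3, 228.0]]
screw [0.56885101 0.03096224 0.068     ] P-c [ 0.00752377  0.02101116 -0.0055    ] I-c [ 0.03413257 -0.00559277 -0.006     ] 0.03458773453204413
pointer yaw 1.2269375166989804 index -0.16241117375052486 diff 1.3893486904495054
top screw check [0.56752386 0.03111459 0.066     ]
block [[0.5315, -0.2821, 0.05], [0.552, -0.3417, 0.05], [0.4945, -0.3594, 0.05], [0.4749, -0.3031, 0.05]] [ 0.51322872 -0.32155401  0.05      ] [ 0.51422389 -0.31968848  0.05      ]
```

The numbers hold together: index radius 35 mm, block edge 63 mm, and the top view agrees within about 2 mm. Next I'll turn the gripper in line with the key, since yaw 2.02 keeps joint 7 near mid-range.

Call:
servo_tool([
  {"travel": [0,0,0],"angular": [0,0,-0.184],"grip": 0},
  {"travel": [0,0,0],"angular": [0,0,-0.184],"grip": 0},
  {"travel": [0,0,0],"angular": [0,0,-0.184],"grip": 0},
  {"travel": [0,0,0],"angular": [0,0,-0.184],"grip": 0},
  {"travel": [0,0,0],"angular": [0,0,-0.184],"grip": 0},
])

```text
time_s: 3.9
tool_pos: [0.4591, 0.2099, 0.2413]
eef_rot: [3.141, 0.001, 0.921]
contact_force: [0.2, 0.4, 0.4]
grip_width: 0.999
grasp_force: 0.0
```

Call:
servo_tool([
  {"travel": [0,0,0],"angular": [0,0,-0.184],"grip": 0},
  {"travel": [0,0,0],"angular": [0,0,-0.184],"grip": 0},
  {"travel": [0,0,0],"angular": [0,0,-0.184],"grip": 0},
  {"travel": [0,0,0],"angular": [0,0,-0.184],"grip": 0},
  {"travel": [0,0,0],"angular": [0,0,-0.184],"grip": 0},
])

```text
time_s: 4.53
tool_pos: [0.4592, 0.2098, 0.2412]
eef_rot: [-3.141, 0.002, 1.841]
contact_force: [0.0, -0.4, 1.0]
grip_width: 1.001
grasp_force: 0.0
```

Call:
servo_tool([
  {"travel": [0,0,0],"angular": [0,0,-0.184],"grip": 0},
  {"travel": [0,0,0],"angular": [0,0.175,0],"grip": 0},
  {"travel": [0,0,0],"angular": [0,0.175,0],"grip": 0},
  {"travel": [0,0,0],"angular": [0,0.175,0],"grip": 0},
  {"travel": [0,0,0],"angular": [0,0,0],"grip": 0},
])

```text
time_s: 5.15
tool_pos: [0.4604, 0.207, 0.2391]
eef_rot: [-3.137, -0.524, 2.01]
contact_force: [0.4, -0.0, 0.6]
grip_width: 1.003
grasp_force: 0.0
```

```bash
cat >> h.py <<'E'
def go(X,s=None):
    s=s or r.state();R=Ro.from_euler("xyz",s["eef_rot"]).as_matrix()
    print("pos",np.round(s["tool_pos"],4),"rot",np.round(s["eef_rot"],3),"j",np.round(s["joint_pos"],2),"t",s["time_s"]);print("tool axes\n",R.round(3));
    d=R.T@(np.array(X)-s["tool_pos"])*1000;print("shift mm",d.round(1));return d
E
python3 -c "
from h import *
go([.5137,.2447,.0727])"
```

```text
pos [0.4604 0.207  0.2391] rot [-3.137 -0.524  2.01 ] j [ 0.53  0.44 -0.96  1.89 -0.19  1.03  0.15] t 5.15
tool axes
 [[-0.368  0.904 -0.217]
 [ 0.784  0.427  0.451]
 [ 0.501 -0.004 -0.866]]
shift mm [-73.3  65.  149.5]
```

Call:
servo_tool([
  {"travel": [-37,33,30],"angular": [0,0,0],"grip": 0},
  {"travel": [-36,32,30],"angular": [0,0,0],"grip": 0},
  {"travel": [0,0,0],"angular": [0,0,0],"grip": 0},
  {"travel": [0,0,0],"angular": [0,0,0],"grip": 0},
  {"travel": [0,0,0],"angular": [0,0,0],"grip": 0},
])

```text
time_s: 5.78
tool_pos: [0.5303, 0.2127, 0.1551]
eef_rot: [3.139, -0.523, 2.027]
contact_force: [-0.7, 0.2, 0.9]
grip_width: 1.0
grasp_force: 0.0
```

```bash
python3 - <<'E'
from h import *
go([.5137,.2447,.0727]);shot("w_key2")
C=cam("wrist",r.state())
t=np.array([.4820,.3108,.0385]);a=-1.1234;sl=np.radians(25)
u=np.array([np.cos(a)*np.cos(sl),np.sin(a)*np.cos(sl),np.sin(sl)]);x=np.array([-np.cos(a)*np.sin(sl),-np.sin(a)*np.sin(sl),np.cos(sl)]);y=np.cross(u,x)
X=[t]+[t+k*u+.013*x+j*.011*y for k in(.108,.038) for j in(1,-1)]
im=cv2.imread("pics/w_key2.png")
for p in proj(C,X): cv2.drawMarker(im,tuple(int(round(v)) for v in p),(0,0,255),0,8,1)
print(proj(C,X).round(1).tolist());cv2.imwrite("pics/k2.png",im)
E
```

```text
pos [0.5303 0.2127 0.1551] rot [ 3.139 -0.523  2.027] j [ 0.4   0.64 -0.86  1.8  -0.06  0.94  0.14] t 5.775
tool axes
 [[-0.382  0.898 -0.217]
 [ 0.778  0.439  0.449]
 [ 0.499  0.003 -0.866]]
shift mm [-9.9 -1.1 89.3]
w_key2 [0.5303 0.2127 0.1551] [ 3.139 -0.523  2.027] [ 0.4   0.64 -0.86  1.8  -0.06  0.94  0.14] 5.775
[[311.8, 145.7], [293.4, 247.4], [328.3, 247.7], [297.0, 167.2], [326.1, 167.4]]
```

View pics/k2.png

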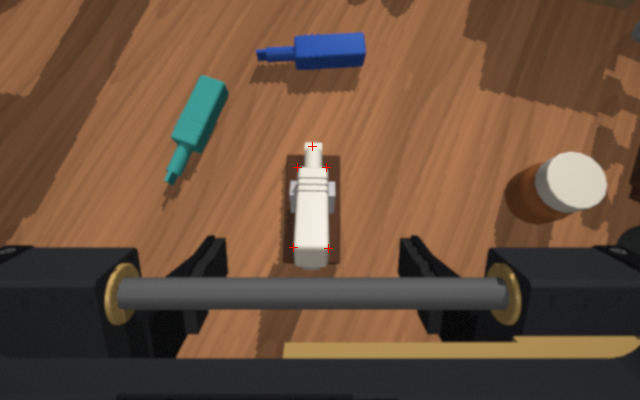

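The markers land on the key's tip (312,146) and its handle edges (299-328, rows 167-247), within a pixel or so. I'll go down and grasp.

Call:
servo_tool([
  {"travel": [-10,0,30],"angular": [0,0,0],"grip": 0},
  {"travel": [0,0,30],"angular": [0,0,0],"grip": 0},
  {"travel": [0,0,15],"angular": [0,0,0],"grip": 0},
  {"travel": [0,0,14],"angular": [0,0,0],"grip": 0},
  {"travel": [0,0,0],"angular": [0,0,0],"grip": 0},
])

```text
time_s: 6.45
tool_pos: [0.5146, 0.2445, 0.071]
eef_rot: [-3.141, -0.525, 2.025]
contact_force: [-0.3, -0.3, -0.6]
grip_width: 1.003
grasp_force: 0.0
```

Call:
servo_tool([
  {"travel": [0,0,0],"angular": [0,0,0],"grip": 1},
  {"travel": [0,0,0],"angular": [0,0,0],"grip": 1},
  {"travel": [0,0,0],"angular": [0,0,0],"grip": 1},
  {"travel": [0,0,0],"angular": [0,0,0],"grip": 1},
  {"travel": [0,0,0],"angular": [0,0,0],"grip": 1},
], newtons=25)

```text
time_s: 7.08
tool_pos: [0.5151, 0.2441, 0.071]
eef_rot: [3.142, -0.525, 2.024]
contact_force: [-0.4, -0.3, 0.2]
grip_width: 0.517
grasp_force: 0.0
```

Call:
servo_tool([
  {"travel": [0,0,0],"angular": [0,0,0],"grip": 1},
  {"travel": [0,0,0],"angular": [0,0,0],"grip": 1},
  {"travel": [0,0,0],"angular": [0,0,0],"grip": 1},
  {"travel": [0,0,0],"angular": [0,0,0],"grip": 1},
  {"travel": [0,0,0],"angular": [0,0,0],"grip": 1},
])

```text
time_s: 7.7
tool_pos: [0.515, 0.2442, 0.071]
eef_rot: [-3.142, -0.525, 2.024]
contact_force: [0.5, -1.1, -0.3]
grip_width: 0.25
grasp_force: 25.0
```

Call:
servo_tool([
  {"travel": [10,0,-17],"angular": [0,0,0],"grip": 1},
  {"travel": [25,0,-43],"angular": [0,0,0],"grip": 1},
  {"travel": [25,0,-43],"angular": [0,0,0],"grip": 1},
  {"travel": [25,0,-43],"angular": [0,0,0],"grip": 1},
  {"travel": [0,0,0],"angular": [0,-0.175,0],"grip": 1},
])

```text
time_s: 8.32
tool_pos: [0.5184, 0.2418, 0.2432]
eef_rot: [3.136, -0.345, 2.018]
contact_force: [-0.2, -0.0, -2.0]
grip_width: 0.246
grasp_force: 25.0
```

Call:
servo_tool([
  {"travel": [0,0,0],"angular": [0,-0.175,0],"grip": 1},
  {"travel": [0,0,0],"angular": [0,-0.175,0],"grip": 1},
  {"travel": [0,0,0],"angular": [0,0,-0.187],"grip": 1},
  {"travel": [0,0,0],"angular": [0,0,-0.187],"grip": 1},
  {"travel": [0,0,0],"angular": [0,0,-0.187],"grip": 1},
])

```text
time_s: 8.95
tool_pos: [0.5141, 0.2452, 0.2413]
eef_rot: [3.141, 0.001, 2.592]
contact_force: [0.7, 0.6, -0.5]
grip_width: 0.249
grasp_force: 25.0
```

```bash
python3 -c "
from h import *
go([.514,-.32,.24]);print(r.state()['grip_width'])"
```

```text
pos [0.5141 0.2452 0.2413] rot [3.141e+00 1.000e-03 2.592e+00] j [ 0.12  0.42 -0.84  1.75  0.34  1.12  0.19] t 8.95
tool axes
 [[-0.853  0.522  0.001]
 [ 0.522  0.853 -0.   ]
 [-0.001  0.    -1.   ]]
shift mm [-295.2 -482.     1.5]
0.24918685544699068
```

Call:
servo_tool([
  {"travel": [-29,-48,0],"angular": [0,0,0],"grip": 1},
  {"travel": [-30,-48,0],"angular": [0,0,0],"grip": 1},
  {"travel": [-29,-48,0],"angular": [0,0,0],"grip": 1},
  {"travel": [-30,-48,0],"angular": [0,0,0],"grip": 1},
  {"travel": [-29,-48,0],"angular": [0,0,0],"grip": 1},
])

```text
time_s: 9.57
tool_pos: [0.5124, -0.0382, 0.2413]
eef_rot: [3.142, 0.002, 2.585]
contact_force: [1.3, 0.3, -0.1]
grip_width: 0.254
grasp_force: 25.0
```

Call:
servo_tool([
  {"travel": [-30,-48,0],"angular": [0,0,0],"grip": 1},
  {"travel": [-29,-48,0],"angular": [0,0,0],"grip": 1},
  {"travel": [-30,-48,0],"angular": [0,0,0],"grip": 1},
  {"travel": [-29,-48,0],"angular": [0,0,0],"grip": 1},
  {"travel": [-30,-50,0],"angular": [0,0,0],"grip": 1},
])

```text
time_s: 10.2
tool_pos: [0.5105, -0.3215, 0.2416]
eef_rot: [3.141, 0.001, 2.585]
contact_force: [0.1, -0.2, 0.1]
grip_width: 0.252
grasp_force: 25.0
```

Call:
servo_tool([
  {"travel": [0,0,0],"angular": [0,-0.153,0],"grip": 1},
  {"travel": [0,0,0],"angular": [0,-0.153,0],"grip": 1},
  {"travel": [0,0,0],"angular": [0,-0.152,0],"grip": 1},
  {"travel": [0,0,0],"angular": [0,-0.152,0],"grip": 1},
  {"travel": [0,0,0],"angular": [0,0,0],"grip": 1},
])

```text
time_s: 10.82
tool_pos: [0.5078, -0.3189, 0.239]
eef_rot: [-3.137, 0.605, 2.587]
contact_force: [0.2, -0.7, -0.5]
grip_width: 0.252
grasp_force: 25.0
```

Call:
servo_tool([
  {"travel": [0,0,0],"angular": [0,0,0],"grip": 1},
  {"travel": [0,0,0],"angular": [0,0,0],"grip": 1},
])

```text
time_s: 11.08
tool_pos: [0.5123, -0.3213, 0.2414]
eef_rot: [3.141, 0.612, 2.584]
contact_force: [-0.8, -0.4, 0.2]
grip_width: 0.25
grasp_force: 25.0
```

```bash
python3 - <<'E'
from h import *
go([.514,-.32,.18])
out=[]
s=r.state()
for n in("scene","top"):
    im=r.snapshot(n)[:,:,::-1].copy();cv2.imwrite(f"pics/{n}1.png",im)
    C=cam(n);p=s["tool_pos"];q=proj(C,[p,p-[0,0,.081]]);print(n,q.round(1).tolist())
    cx,cy=map(int,q.mean(0));out.append(cv2.resize(im[cy-35:cy+40,cx-50:cx+50],(400,300),interpolation=cv2.INTER_CUBIC));print(cx-50,cy-35)
shot("w_ins");w=cv2.imread("pics/w_ins.png")
cv2.imwrite("pics/c5.png",np.vstack([np.hstack(out),np.hstack([cv2.resize(w[:,:],(480,300)),np.zeros((300,320,3),np.uint8)])]))
E
```

```text
pos [ 0.5123 -0.3213  0.2414] rot [3.141 0.612 2.584] j [ 0.99  0.19 -0.59  2.11  0.57  0.31  0.97] t 11.075
tool axes
 [[-0.695  0.529  0.488]
 [ 0.433  0.849 -0.303]
 [-0.574  0.001 -0.819]]
shift mm [34.6  1.9 50.7]
scene [[167.1, 117.8], [177.3, 146.1]]
122 96
top [[456.6, 225.2], [445.4, 225.4]]
401 190
w_ins [ 0.5117 -0.3212  0.2406] [3.141 0.611 2.584] [ 0.99  0.19 -0.59  2.11  0.57  0.31  0.96] 11.175
```

View pics/c5.png

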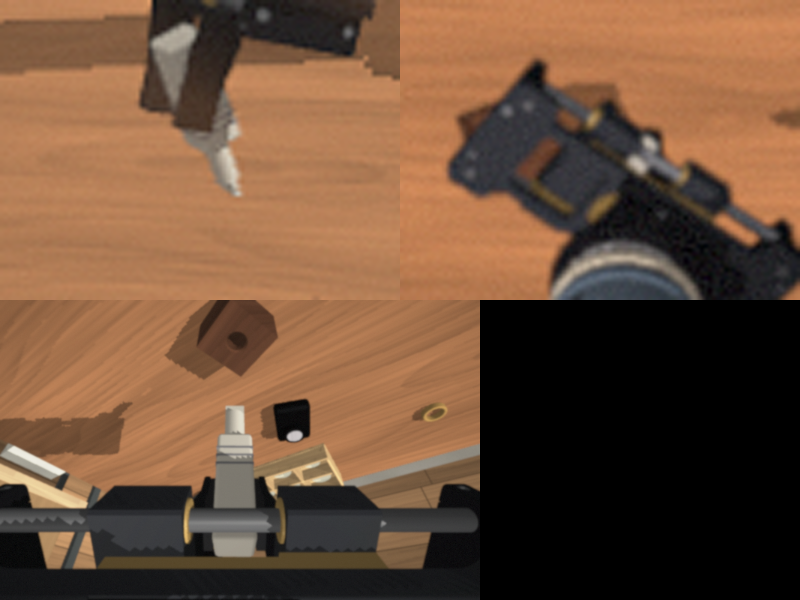

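The wrist view shows the key held upright, with its blade tip at about (313,143) and the bore at about (317,53). The scene view puts the tip at about (181,144). I'll measure the tip and axis against the bore.

```bash
python3 - <<'E'
from h import *
s={k:np.array(v) for k,v in json.load(open("w_ins.json")).items()};W=cam("wrist",s);S=cam("scene")
im=cv2.imread("pics/w_ins.png");hsv=cv2.cvtColor(im,cv2.COLOR_BGR2HSV)
print("mid columns by row (white)")
for v in(141,143,146,155,165,172,178,185,190):
    xs=np.where((hsv[v,285:345,1]<50)&(hsv[v,285:345,2]>110))[0]+285
    print(v,xs.min() if len(xs) else None,xs.max() if len(xs) else None)
g=cv2.cvtColor(im,cv2.COLOR_BGR2GRAY);print(g[40:68:2,300:336:2])
p=s["tool_pos"]
print("tip pred W",proj(W,[p-[0,0,.081],p-[0,0,.043]]).round(1).tolist())
print("tri",tri(W,(313,142),S,(181.3,144.3)))
print("bore",onz(W,(317,53),.05))
E
```

```text
mid columns by row (white)
141 None None
143 301 324
146 302 324
155 301 324
165 301 325
172 301 325
178 300 325
185 291 334
190 291 335
[[68 68 68 65 65 63 64 67 70 69 70 68 68 67 66 67 66 68]
 [70 67 65 65 63 57 55 53 51 55 60 66 65 67 67 67 69 67]
 [67 66 62 60 53 43 38 37 36 37 40 47 56 64 67 68 67 67]
 [66 65 61 49 39 35 39 35 36 36 35 37 41 56 66 67 67 68]
 [64 63 53 35 33 36 35 36 35 36 37 37 38 43 58 67 67 69]
 [66 62 46 34 35 35 35 35 35 35 38 37 39 38 50 65 68 69]
 [65 63 54 45 34 33 35 35 33 36 37 37 36 37 44 64 69 69]
 [67 67 61 58 45 34 35 34 37 37 36 36 35 37 44 59 68 70]
 [71 68 63 61 61 45 36 36 36 36 36 36 36 36 46 58 67 69]
 [71 72 66 65 62 56 44 36 36 36 37 34 35 41 48 62 70 68]
 [72 74 70 63 63 62 58 48 38 37 38 38 41 47 54 66 70 70]
 [68 72 73 66 63 61 57 54 44 44 43 40 47 54 61 67 69 70]
 [68 70 76 75 68 61 58 54 51 51 48 53 58 60 66 68 70 70]
 [68 69 70 76 79 75 69 63 62 64 65 65 65 68 70 69 70 69]]
tip pred W [[313.0, 150.1], [313.1, 199.5]]
tri (array([ 0.50442758, -0.31539865,  0.16092693]), np.float64(0.003165394051291414))
bore [ 0.51209198 -0.31732436  0.05      ]
```

Call:
servo_tool([
  {"travel": [12.4,0.6,20.6],"angular": [0,0,0],"grip": 1},
  {"travel": [12.4,0.6,20.6],"angular": [0,0,0],"grip": 1},
  {"travel": [12.4,0.6,20.6],"angular": [0,0,0],"grip": 1},
  {"travel": [12.4,0.6,20.6],"angular": [0,0,0],"grip": 1},
  {"travel": [0,0,0],"angular": [0,0,0],"grip": 1},
])

```text
time_s: 11.85
tool_pos: [0.5158, -0.3221, 0.1471]
eef_rot: [-3.139, 0.604, 2.586]
contact_force: [0.3, 0.6, -0.3]
grip_width: 0.256
grasp_force: 25.0
```

Call:
servo_tool([
  {"travel": [0,0,0],"angular": [0,0,0],"grip": 1},
  {"travel": [0,0,0],"angular": [0,0,0],"grip": 1},
])

```text
time_s: 12.1
tool_pos: [0.517, -0.3227, 0.1503]
eef_rot: [-3.139, 0.61, 2.585]
contact_force: [0.4, -0.4, -1.6]
grip_width: 0.252
grasp_force: 25.0
```

```bash
python3 - <<'E'
from h import *
go([.513,-.3185,.1])
shot("w_ins2");w=cv2.imread("pics/w_ins2.png")[70:220,240:390]
s1=r.snapshot("scene")[:,:,::-1];s1=s1[130:220,150:240]
cv2.imwrite("pics/c6.png",np.hstack([cv2.resize(w,(400,400),interpolation=cv2.INTER_CUBIC),cv2.resize(s1,(400,400),interpolation=cv2.INTER_CUBIC)]))
E
```

```text
pos [ 0.517  -0.3227  0.1503] rot [-3.139  0.61   2.585] j [ 0.89  0.34 -0.51  2.19  1.41  0.22  0.14] t 12.1
tool axes
 [[-0.696  0.53   0.485]
 [ 0.433  0.848 -0.305]
 [-0.573 -0.002 -0.82 ]]
shift mm [33.4  1.6 38.1]
w_ins2 [ 0.517  -0.3227  0.1503] [-3.139  0.61   2.585] [ 0.89  0.34 -0.51  2.19  1.41  0.22  0.14] 12.1
```

View pics/c6.png

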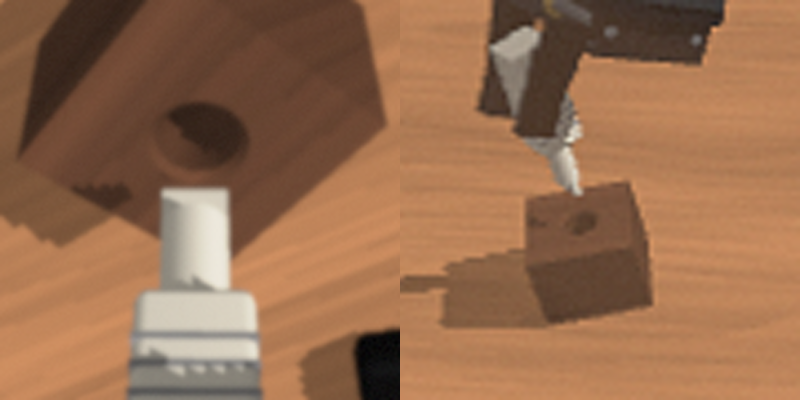

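The blade tip is at w_ins2 about (313,141), with the bore at (315,121). The camera also shows the key nearly vertical. Joint 6 is at its limit with this lean, so I'll rise and swing the tool about the vertical to lean sideways instead.

Call:
servo_tool([
  {"travel": [-20,0,-28],"angular": [0,0,0],"grip": 1},
  {"travel": [-20,0,-29],"angular": [0,0,0],"grip": 1},
  {"travel": [0,0,0],"angular": [0,0,0],"grip": 1},
  {"travel": [0,0,0],"angular": [0.103,0,0.148],"grip": 1},
  {"travel": [0,0,0],"angular": [0.103,0,0.148],"grip": 1},
])

```text
time_s: 12.82
tool_pos: [0.5144, -0.3245, 0.2097]
eef_rot: [-3.135, 0.607, 2.243]
contact_force: [0.6, -0.1, -1.5]
grip_width: 0.252
grasp_force: 25.0
```

Call:
servo_tool([
  {"travel": [0,0,0],"angular": [0.103,0,0.148],"grip": 1},
  {"travel": [0,0,0],"angular": [0.103,0,0.148],"grip": 1},
  {"travel": [0,0,0],"angular": [0.103,0,0.148],"grip": 1},
  {"travel": [0,0,0],"angular": [0.103,0,0.148],"grip": 1},
  {"travel": [0,0,0],"angular": [0,0,0],"grip": 1},
])

```text
time_s: 13.45
tool_pos: [0.5178, -0.3222, 0.2092]
eef_rot: [-3.136, 0.61, 1.534]
contact_force: [0.1, -1.2, -0.7]
grip_width: 0.253
grasp_force: 25.0
```

```bash
python3 -c "
from h import *
go([.513,-.3185,.15])"
```

```text
pos [ 0.5178 -0.3222  0.2092] rot [-3.136  0.61   1.534] j [ 0.54  0.39 -0.42  1.91  0.93  1.04 -0.45] t 13.45
tool axes
 [[ 0.03   0.999 -0.027]
 [ 0.819 -0.04  -0.572]
 [-0.573 -0.004 -0.82 ]]
shift mm [36.8 -4.7 46.5]
```

Call:
servo_tool([
  {"travel": [0,0,0],"angular": [0,-0.05,0],"grip": 1},
  {"travel": [20,-2.3,25],"angular": [0,0,0],"grip": 1},
  {"travel": [20,-2.3,25],"angular": [0,0,0],"grip": 1},
  {"travel": [0,0,0],"angular": [0,0,0],"grip": 1},
  {"travel": [0,0,0],"angular": [0,0,0],"grip": 1},
])

```text
time_s: 14.08
tool_pos: [0.5116, -0.3222, 0.1472]
eef_rot: [-3.137, 0.661, 1.531]
contact_force: [-0.1, 0.3, -0.7]
grip_width: 0.248
grasp_force: 25.0
```

Call:
servo_tool([
  {"travel": [0,0,0],"angular": [0,0,0],"grip": 1},
  {"travel": [0,0,0],"angular": [0,0,0],"grip": 1},
])

```text
time_s: 14.32
tool_pos: [0.512, -0.322, 0.1473]
eef_rot: [-3.139, 0.661, 1.529]
contact_force: [0.1, 0.3, -0.9]
grip_width: 0.25
grasp_force: 25.0
```

```bash
cat > chk.py <<'E'
from h import *
def ld(n): return cv2.imread(f"pics/{n}.png"),cam("wrist",{k:np.array(v) for k,v in json.load(open(n+".json")).items()})
def bore(n,guess):
    im,C=ld(n);g=cv2.cvtColor(im,cv2.COLOR_BGR2GRAY).astype(int)
    P=proj(C,[guess])[0]
    # ring fit: dark bore vs lighter block face
    X=np.arange(0,2*np.pi,.05);best=[]
    th=46;m=(g<th).astype(np.uint8);mk=np.zeros_like(m);cv2.circle(mk,tuple(int(v) for v in P),22,1,-1);m&=mk
    n_,l,st,ce=cv2.connectedComponentsWithStats(m);i=1+np.argmax(st[1:,4]);x,y,w,h,a=st[i]
    c=(x+w/2-.5,y+h/2-.5);print(n,"bore bbox",st[i],"ctr",c,"->",onz(C,c,.05).round(4));return onz(C,c,.05)
E
python3 - <<'E'
from chk import *
go([.513,-.321,.145]);shot("w_ins3")
for n in("w_ins","w_ins2","w_ins3"): bore(n,[.513,-.3185,.05])
im,C=ld("w_ins3");h=cv2.cvtColor(im,cv2.COLOR_BGR2HSV)
for v in range(134,190,4):
    xs=np.where((h[v,285:345,1]<60)&(h[v,285:345,2]>110))[0]+285;print(v,(xs.min(),xs.max()) if len(xs) else None,end=" ")
g=cv2.cvtColor(im,cv2.COLOR_BGR2GRAY);print();print(g[96:150:3,294:340:2])
E
```

```text
pos [ 0.512  -0.322   0.1473] rot [-3.139  0.661  1.529] j [ 0.49  0.47 -0.38  1.98  1.08  0.99 -0.65] t 14.325
tool axes
 [[ 0.033  0.999 -0.029]
 [ 0.789 -0.044 -0.613]
 [-0.614 -0.002 -0.79 ]]
shift mm [2.2 1.  1.1]
w_ins3 [ 0.512  -0.322   0.1473] [-3.139  0.661  1.529] [ 0.49  0.47 -0.38  1.98  1.08  0.99 -0.65] 14.325
w_ins bore bbox [305  43  24  21 341] ctr (np.float64(316.5), np.float64(53.0)) -> [ 0.5121 -0.3173  0.05  ]
w_ins2 bore bbox [304 109  26  21 330] ctr (np.float64(316.5), np.float64(119.0)) -> [ 0.5115 -0.3166  0.05  ]
w_ins3 bore bbox [298 109  33  17 243] ctr (np.float64(314.0), np.float64(117.0)) -> [ 0.513  -0.3148  0.05  ]
134 None 138 None 142 (np.int64(300), np.int64(325)) 146 (np.int64(300), np.int64(325)) 150 (np.int64(300), np.int64(325)) 154 (np.int64(300), np.int64(325)) 158 (np.int64(300), np.int64(325)) 162 (np.int64(300), np.int64(324)) 166 (np.int64(301), np.int64(325)) 170 (np.int64(300), np.int64(325)) 174 (np.int64(300), np.int64(325)) 178 (np.int64(299), np.int64(326)) 182 (np.int64(291), np.int64(334)) 186 (np.int64(290), np.int64(335)) 
[[ 7
[... 1042 characters left out ...]
 67  71  70  72  69]
 [ 67  67  65  63  61  58  58  59  65  66  67  66  66  67  63  61  60  71
   76  73  70  71  69]
 [ 71  67  66  66  68  71  72  73  69  67  69  69  64  68  72  72  77  76
   78  72  71  69  69]
 [ 70  68  66  68  69  70  73  78  81  83  84  87  87  80  77  76  74  74
   74  74  71  71  69]
 [ 71  71  68  69  71  72  73  72  74  76  77  77  76  67  64  68  67  71
   73  74  73  73  71]
 [ 73  72  75 129 180 182 182 183 181 182 182 183 182 183 181 162  83  69
   71  76  76  72  70]
 [ 71  72  76 153 219 222 222 222 222 222 222 222 222 222 222 198  94  70
   70  71  75  75  71]
 [ 73  71  76 154 220 220 220 221 222 222 219 216 212 209 209 200 101  66
   65  69  72  74  74]]
```

```bash
python3 - <<'E'
from chk import *
im,C=ld("w_ins3");s=json.load(open("w_ins3.json"));p=np.array(s["tool_pos"])
b=onz(C,(315,120.3),.05);b2=onz(ld("w_ins2")[1],(316.1,121.5),.05);print("bore",b,b2)
x=np.array([.04,1,0])
for d in(0,.002,.004,.006):
    print(d,proj(C,[p+d*x-[0,0,.081]+.0017*x,p+(d+.013)*x-[0,0,.043]]).round(1).tolist())
for z in(.064,.066,.068):print("tip ray at z",z,onz(C,(312.7,140.7),z))
E
```

```text
bore [ 0.51353034 -0.317424    0.05      ] [ 0.51305329 -0.31778692  0.05      ]
0 [[312.7, 143.0], [312.6, 181.4]]
0.002 [[312.7, 140.5], [312.6, 178.8]]
0.004 [[312.7, 138.0], [312.6, 176.2]]
0.006 [[312.7, 135.4], [312.6, 173.5]]
tip ray at z 0.064 [ 0.51200547 -0.32071071  0.064     ]
tip ray at z 0.066 [ 0.51209097 -0.31874776  0.066     ]
tip ray at z 0.068 [ 0.51217648 -0.3167848   0.068     ]
```

Call:
servo_tool([
  {"travel": [1.9,1.1,-1.5],"angular": [0,0,0],"grip": 1},
  {"travel": [6,0,8],"angular": [0,0,0],"grip": 1},
  {"travel": [6,0,8],"angular": [0,0,0],"grip": 1},
  {"travel": [6,0,8],"angular": [0,0,0],"grip": 1},
  {"travel": [0,0,0],"angular": [0,0,0],"grip": 1},
])

```text
time_s: 15.0
tool_pos: [0.5128, -0.3218, 0.1164]
eef_rot: [-3.136, 0.664, 1.53]
contact_force: [1.8, -5.2, -0.9]
grip_width: 0.253
grasp_force: 25.0
```

Call:
servo_tool([
  {"travel": [6,0,8],"angular": [0,0,0],"grip": 1},
  {"travel": [6,0,8],"angular": [0,0,0],"grip": 1},
  {"travel": [0,0,0],"angular": [0,0,0],"grip": 1},
  {"travel": [0,0,0],"angular": [0,0,0],"grip": 1},
])

```text
time_s: 15.5
tool_pos: [0.5124, -0.3227, 0.0952]
eef_rot: [-3.136, 0.662, 1.529]
contact_force: [4.7, -9.7, -5.9]
grip_width: 0.255
grasp_force: 25.0
```

```bash
python3 -c "
from h import *
go([.513,-.321,.093])"
```

```text
pos [ 0.5124 -0.3227  0.0952] rot [-3.136  0.662  1.529] j [ 0.46  0.56 -0.35  2.01  1.16  0.95 -0.77] t 15.5
tool axes
 [[ 0.033  0.999 -0.031]
 [ 0.788 -0.045 -0.614]
 [-0.615 -0.004 -0.789]]
shift mm [2.7 0.5 0.7]
```

Call:
servo_tool([
  {"travel": [-3.1,1.2,2.4],"angular": [0,0,0],"grip": 1},
  {"travel": [1.2,0,1.6],"angular": [0,0,0],"grip": 1},
  {"travel": [0,0,0],"angular": [0,0,0],"grip": 1},
  {"travel": [0,0,0],"angular": [0,0,0],"grip": 1},
])

```text
time_s: 16.0
tool_pos: [0.5134, -0.3236, 0.0938]
eef_rot: [-3.136, 0.659, 1.531]
contact_force: [-0.3, -1.0, -0.1]
grip_width: 0.252
grasp_force: 25.0
```

Call:
servo_tool([
  {"travel": [0,0,0],"angular": [0,0,0],"grip": 0.3},
  {"travel": [0,0,0],"angular": [0,0,0],"grip": 0.3},
  {"travel": [0,0,0],"angular": [0,0,0],"grip": 0.3},
  {"travel": [0,0,0],"angular": [0,0,0],"grip": 0.3},
  {"travel": [0,0,0],"angular": [0,0,0],"grip": 0.3},
])

```text
time_s: 16.62
tool_pos: [0.5134, -0.3243, 0.0942]
eef_rot: [-3.136, 0.66, 1.53]
contact_force: [0.3, 0.3, 0.3]
grip_width: 0.674
grasp_force: 0.0
```

Call:
servo_tool([
  {"travel": [0,0,-30],"angular": [0,0,0],"grip": 0.3},
  {"travel": [0,0,-50],"angular": [0,0,0],"grip": 0.3},
  {"travel": [0,0,-50],"angular": [0,0,0],"grip": 0},
  {"travel": [0,0,0],"angular": [0,0,0],"grip": 0},
  {"travel": [0,0,0],"angular": [0,0,0],"grip": 0},
])

```text
time_s: 17.25
tool_pos: [0.5167, -0.2453, 0.1964]
eef_rot: [-3.135, 0.661, 1.53]
contact_force: [-0.4, -0.2, -1.4]
grip_width: 0.953
grasp_force: 0.0
```

```bash
python3 - <<'E'
from chk import *
go([.5134,-.32,.2]);shot("w_st");im,C=ld("w_st");h=cv2.cvtColor(im,cv2.COLOR_BGR2HSV)
B=np.array([.5134,-.3205,0])
print("pred top-end centre",proj(C,[B+[0,0,.12],B+[0,0,.05]]).round(1).tolist())
m=((h[...,1]<70)&(h[...,2]>120)).astype(np.uint8);P=proj(C,[B+[0,0,.09]])[0];mk=np.zeros_like(m);cv2.circle(mk,tuple(int(v) for v in P),90,1,-1);m&=mk
n,l,st,ce=cv2.connectedComponentsWithStats(m);print(P)
for i in range(1,n):
    if st[i,4]>60: print(st[i],ce[i])
E
```

```text
pos [ 0.5167 -0.2453  0.1964] rot [-3.135  0.661  1.53 ] j [ 0.4   0.4  -0.45  1.97  0.96  1.12 -0.64] t 17.25
tool axes
 [[ 0.032  0.999 -0.032]
 [ 0.789 -0.045 -0.613]
 [-0.614 -0.005 -0.79 ]]
shift mm [-61.2   0.1  43.1]
w_st [ 0.5167 -0.2453  0.1964] [-3.135  0.661  1.53 ] [ 0.4   0.4  -0.45  1.97  0.96  1.12 -0.64] 17.25
pred top-end centre [[313.0, 220.3], [313.3, 152.7]]
[313.16281042 188.94474747]
[ 298  140   31   87 2476] [313.23061389 183.6134895 ]
```

The key is upright in the block: its mask covers columns 298-328 and rows 140-226, where I predicted. I'll bring the tool vertical above it.

Call:
servo_tool([
  {"travel": [0,0,0],"angular": [0,0.166,0],"grip": 0},
  {"travel": [0,0,0],"angular": [0,0.165,0],"grip": 0},
  {"travel": [0,0,0],"angular": [0,0.165,0],"grip": 0},
  {"travel": [0,0,0],"angular": [0,0.165,0],"grip": 0},
  {"travel": [-37,0,-10],"angular": [0,0,0],"grip": 0},
])

```text
time_s: 17.92
tool_pos: [0.5137, -0.2842, 0.2046]
eef_rot: [-3.133, -0.004, 1.523]
contact_force: [0.2, -0.7, 1.0]
grip_width: 0.998
grasp_force: 0.0
```

Call:
servo_tool([
  {"travel": [-38,0,-10],"angular": [0,0,0],"grip": 0},
  {"travel": [0,0,0],"angular": [0,0,0],"grip": 0},
  {"travel": [0,0,0],"angular": [0,0,0],"grip": 0},
  {"travel": [0,0,0],"angular": [0,0,0],"grip": 0},
])

```text
time_s: 18.42
tool_pos: [0.5139, -0.3182, 0.2159]
eef_rot: [-3.136, -0.002, 1.529]
contact_force: [0.2, -0.0, -0.2]
grip_width: 0.999
grasp_force: 0.0
```

```bash
cat > top.py <<'E'
from chk import *
def keytop(n):
    im,C=ld(n);h=cv2.cvtColor(im,cv2.COLOR_BGR2HSV)
    B=np.array([.5134,-.3205,0]);P=proj(C,[B+[0,0,.12]])[0]
    hi=h[...,2]; m=((h[...,1]<70)&(hi>120)).astype(np.uint8);mk=np.zeros_like(m);cv2.circle(mk,tuple(int(v) for v in P),75,1,-1);m&=mk
    nn,l,st,ce=cv2.connectedComponentsWithStats(m);i=1+np.argmax(st[1:,4]);print("pred",P,"comp",st[i])
    x,y,w,hh,_=st[i];vals=hi[y:y+hh,int(ce[i][0])-3:int(ce[i][0])+4].mean(1);print("V by row",y,vals.astype(int).tolist())
    q=cv2.findContours((l==i).astype(np.uint8),0,2)[0][0];r_=cv2.minAreaRect(q);print(r_)
    return C,l==i,h
E
python3 - <<'E'
from top import *
go([.5134,-.3205,.2]);shot("w_up");keytop("w_up")
E
```

```text
pos [ 0.5139 -0.3182  0.2159] rot [-3.136e+00 -2.000e-03  1.529e+00] j [ 0.92  0.45 -0.59  1.71  0.28  1.08  0.2 ] t 18.425
tool axes
 [[ 0.042  0.999 -0.006]
 [ 0.999 -0.042  0.002]
 [ 0.002 -0.006 -1.   ]]
shift mm [-2.3 -0.3 15.9]
w_up [ 0.5139 -0.3182  0.2159] [-3.136e+00 -2.000e-03  1.529e+00] [ 0.92  0.45 -0.59  1.71  0.28  1.08  0.2 ] 18.425
pred [312.45847457 211.7045886 ] comp [ 297  171   32   54 1576]
V by row 171 [140, 170, 177, 169, 160, 166, 182, 193, 197, 197, 198, 197, 197, 198, 199, 199, 199, 201, 210, 225, 236, 238, 236, 234, 233, 233, 233, 232, 232, 232, 232, 232, 232, 232, 232, 232, 232, 232, 232, 232, 232, 232, 232, 231, 232, 231, 231, 231, 231, 231, 227, 213, 176, 137]
((312.5, 197.5), (53.0, 31.0), 90.0)
```

Call:
servo_tool([
  {"travel": [1.2,0,40],"angular": [0,0,0],"grip": 0.3},
  {"travel": [0,0,40],"angular": [0,0,0],"grip": 0.3},
  {"travel": [0,0,28],"angular": [0,0,0],"grip": 0.3},
  {"travel": [0,0,15],"angular": [0,0,0],"grip": 0.3},
  {"travel": [0,0,0],"angular": [0,0,0],"grip": 0.3},
])

```text
time_s: 19.1
tool_pos: [0.5135, -0.3175, 0.0931]
eef_rot: [-3.136, -0.002, 1.528]
contact_force: [-0.3, 0.2, 0.5]
grip_width: 0.703
grasp_force: 0.0
```

Call:
servo_tool([
  {"travel": [0,0,0],"angular": [0,0,0],"grip": 1},
  {"travel": [0,0,0],"angular": [0,0,0],"grip": 1},
  {"travel": [0,0,0],"angular": [0,0,0],"grip": 1},
  {"travel": [0,0,0],"angular": [0,0,0],"grip": 1},
  {"travel": [0,0,0],"angular": [0,0,0],"grip": 1},
], newtons=35)

```text
time_s: 19.73
tool_pos: [0.5137, -0.3183, 0.0939]
eef_rot: [-3.138, -0.001, 1.527]
contact_force: [-0.2, -0.3, 0.6]
grip_width: 0.251
grasp_force: 35.0
```

Call:
servo_tool([
  {"travel": [0,0,0],"angular": [0,0,0],"grip": 1},
  {"travel": [0,0,0],"angular": [0,0,0],"grip": 1},
])

```text
time_s: 19.98
tool_pos: [0.5137, -0.3183, 0.0939]
eef_rot: [-3.137, -0.001, 1.527]
contact_force: [-0.0, 0.2, 1.2]
grip_width: 0.254
grasp_force: 35.0
```

Call:
servo_tool([
  {"travel": [0,0,-25],"angular": [0,0,0],"grip": 1},
  {"travel": [0,0,-50],"angular": [0,0,0],"grip": 1},
  {"travel": [0,0,-45],"angular": [0,0,0],"grip": 1},
  {"travel": [0,0,0],"angular": [0,0,-0.182],"grip": 1},
  {"travel": [0,0,0],"angular": [0,0,-0.182],"grip": 1},
])

```text
time_s: 20.6
tool_pos: [0.5142, -0.3183, 0.2143]
eef_rot: [-3.138, -0.001, 1.897]
contact_force: [-0.2, -0.5, -0.8]
grip_width: 0.249
grasp_force: 35.0
```

Call:
servo_tool([
  {"travel": [0,0,0],"angular": [0,0,-0.182],"grip": 1},
  {"travel": [0,0,0],"angular": [0,0,-0.182],"grip": 1},
  {"travel": [0,0,0],"angular": [0,0,-0.182],"grip": 1},
  {"travel": [0,0,0],"angular": [0,0,-0.182],"grip": 1},
  {"travel": [0,0,0],"angular": [0,0,-0.182],"grip": 1},
])

```text
time_s: 21.22
tool_pos: [0.5139, -0.3183, 0.2134]
eef_rot: [-3.141, -0.005, 2.807]
contact_force: [0.0, 0.4, 0.4]
grip_width: 0.252
grasp_force: 35.0
```

```bash
python3 -c "
from h import *
go([.5688,.031,.215])"
```

```text
pos [ 0.5139 -0.3183  0.2134] rot [-3.141 -0.005  2.807] j [ 1.11  0.53 -0.89  1.7   0.45  1.13  1.33] t 21.225
tool axes
 [[-0.945  0.328 -0.005]
 [ 0.328  0.945  0.002]
 [ 0.005 -0.    -1.   ]]
shift mm [ 62.9 348.   -1.4]
```

Call:
servo_tool([
  {"travel": [9,50,0],"angular": [0,0,0],"grip": 1},
  {"travel": [9,50,0],"angular": [0,0,0],"grip": 1},
  {"travel": [9,50,0],"angular": [0,0,0],"grip": 1},
  {"travel": [9,50,0],"angular": [0,0,0],"grip": 1},
  {"travel": [9,50,0],"angular": [0,0,0],"grip": 1},
])

```text
time_s: 21.85
tool_pos: [0.5552, -0.0663, 0.2137]
eef_rot: [-3.141, -0.005, 2.801]
contact_force: [0.5, 0.5, -1.1]
grip_width: 0.25
grasp_force: 35.0
```

Call:
servo_tool([
  {"travel": [9,50,0],"angular": [0,0,0],"grip": 1},
  {"travel": [9,48,0],"angular": [0,0,0],"grip": 1},
  {"travel": [0,0,0],"angular": [0,0,0],"grip": 1},
  {"travel": [0,0,0],"angular": [0,0,0],"grip": 1},
  {"travel": [0,0,0],"angular": [0,0,0],"grip": 1},
])

```text
time_s: 22.48
tool_pos: [0.571, 0.0287, 0.2135]
eef_rot: [-3.14, -0.005, 2.798]
contact_force: [0.2, -0.1, -0.5]
grip_width: 0.248
grasp_force: 35.0
```

```bash
cat > scr.py <<'E'
from chk import *
def scr(n,guess=(.5688,.031,.066)):
    im,C=ld(n);h=cv2.cvtColor(im,cv2.COLOR_BGR2HSV);P=proj(C,[guess])[0]
    br=((h[...,1]>95)&(h[...,2]>60)&(h[...,0]>12)&(h[...,0]<32)).astype(np.uint8)
    mk=np.zeros_like(br);cv2.circle(mk,tuple(int(round(v)) for v in P),62,1,-1);br&=mk
    nn,l,st,ce=cv2.connectedComponentsWithStats(br);i=1+np.argmax(st[1:,4]);m=l==i
    q=max(cv2.findContours(m.astype(np.uint8),0,1)[0],key=cv2.contourArea);e=cv2.fitEllipse(cv2.convexHull(q))
    print(n,"pred",P.round(1),"ell",np.round(e[0],1),np.round(e[1],1),"->",onz(C,e[0],.060).round(4),"bbox",st[i]);return C,im,h,e
E
python3 - <<'E'
from scr import *
go([.5688,.031,.215]);shot("w_s1");C,im,h,e=scr("w_s1")
p=r.state()["tool_pos"];print("tip pred",proj(C,[p-[0,0,.0819]]))
scr("w_hous")
for v in range(70,200,6):
    xs=np.where((h[v,270:355,1]<60)&(h[v,270:355,2]>110))[0]+270;print(v,(xs.min(),xs.max()) if len(xs) else None,end=" ")
E
```

```text
pos [0.571  0.0287 0.2135] rot [-3.14  -0.005  2.798] j [ 0.57  0.49 -0.93  1.78  0.43  1.1   0.72] t 22.475
tool axes
 [[-0.942  0.337 -0.005]
 [ 0.337  0.942  0.   ]
 [ 0.005 -0.001 -1.   ]]
shift mm [ 2.9  1.4 -1.5]
w_s1 [0.571  0.0287 0.2135] [-3.14  -0.005  2.798] [ 0.57  0.49 -0.93  1.78  0.43  1.1   0.72] 22.475
w_s1 pred [314.7 187.9] ell [315.6 183.4] [62.3 63.4] -> [0.5667 0.0326 0.06  ] bbox [ 284  153   64   61 2973]
tip pred [[313.29777551 215.5865886 ]]
w_hous pred [271.7 122.7] ell [270.5 123. ] [60.5 63.1] -> [0.5681 0.0328 0.06  ] bbox [ 240   92   62   63 2954]
70 None 76 None 82 None 88 None 94 (np.int64(320), np.int64(332)) 100 (np.int64(282), np.int64(333)) 106 (np.int64(277), np.int64(334)) 112 (np.int64(278), np.int64(334)) 118 (np.int64(279), np.int64(319)) 124 None 130 None 136 None 142 None 148 None 154 None 160 None 166 None 172 None 178 None 184 None 190 None 196 None
```

Call:
servo_tool([
  {"travel": [4.5,2.1,20],"angular": [0,0,0],"grip": 1},
  {"travel": [0,0,20],"angular": [0,0,0],"grip": 1},
  {"travel": [0,0,11],"angular": [0,0,0],"grip": 1},
  {"travel": [0,0,0],"angular": [0,0,0],"grip": 1},
  {"travel": [0,0,0],"angular": [0,0,0],"grip": 1},
])

```text
time_s: 23.15
tool_pos: [0.5678, 0.0343, 0.1634]
eef_rot: [3.141, -0.004, 2.801]
contact_force: [0.7, -0.2, -0.9]
grip_width: 0.25
grasp_force: 35.0
```

```bash
python3 - <<'E'
from scr import *
go([.5675,.0322,.162]);shot("w_s2");C,im,h,e=scr("w_s2",(.5675,.0322,.062))
p=np.array(json.load(open("w_s2.json"))["tool_pos"]);print("tip pred",proj(C,[p-[0,0,.0819]]))
y=np.array([.337,.942,0])
print("slot pts pred",proj(C,[[.5675+a*y[0],.0322+a*y[1],.067] for a in(-.012,0,.012)]).round(1).tolist())
V=h[...,2]
print("V, rows 170..224 step 2, cols 262..366 step 8");print(V[164:226:2,262:370:6])
E
```

```text
pos [0.5678 0.0343 0.1634] rot [ 3.141 -0.004  2.801] j [ 0.53  0.54 -0.9   1.83  0.49  1.01  0.66] t 23.15
tool axes
 [[-0.942  0.334 -0.003]
 [ 0.334  0.943  0.001]
 [ 0.004  0.    -1.   ]]
shift mm [-0.5 -2.1  1.4]
w_s2 [0.5678 0.0343 0.1634] [ 3.141 -0.004  2.801] [ 0.53  0.54 -0.9   1.83  0.49  1.01  0.66] 23.15
w_s2 pred [310.  207.5] ell [310.2 205.2] [72.  74.6] -> [0.5664 0.0327 0.06  ] bbox [ 273  170   75   65 2971]
tip pred [[312.95547304 215.39676028]]
slot pts pred [[293.3, 209.5], [310.0, 209.5], [326.7, 209.6]]
V, rows 170..224 step 2, cols 262..366 step 8
[[ 25  23  27  25  24  23  24  23  22  21  20  21  19  21  20  18  17 105]
 [ 29  23  25  26  21  21  22  24  18  21  19  21  18  21  19  19  15 104]
 [ 26  25  24  24  22  23  20  20  26  25  17  21  20  23  19  20  14 109]
 [ 27  24  25  27  24  23  28  92 112  90  30  18  18  18  18  16  12 146]
 [ 26  26  26  24  24  25 104 203 215 205 125  23  18  20  21  16  14 172]
 [ 29  27  24  23  21  83 212 225 224 225 214  97  16  17  19  22  15 189]
 [ 24  27  23  19  23 183 225 226 225 225 224 199  22  17  15  19  13 1
[... 1104 characters left out ...]
138 148 120  17  17  33]
 [ 20  23  95 155 158 178 163 214 177 165 155 155 108 105  94  15  18  21]
 [ 18  20  80 154 156 192 164 198 160 194 154 143 120 108 105  15  18  18]
 [ 17  21  70 154 154 197 160 148 154 200 166 130 139 117  95  16  14  20]
 [ 18  23  65 156 155 209 195 143 159 194 185 147 199 182  67  18  18  16]
 [ 19  20  57 157 157 195 173 168 171 177 178 181 222 222  49  15  18  15]
 [ 15  21  30 157 158 161 166 168 169 171 173 179 223 225  27  17  18  13]
 [ 14  20  17 154 155 141 145 146 146 149 152 153 213 224  16  14  17  18]
 [ 15  18  17 139 154 151 165 165 164 168 168 169 206 219  14  19  11  18]
 [ 12  18  15 107 151 137 144 146 147 149 147 149 185 176  18  16  16  16]]
```

```bash
python3 - <<'E'
from scr import *
im,C=ld("w_s2");h=cv2.cvtColor(im,cv2.COLOR_BGR2HSV);p=np.array(json.load(open("w_s2.json"))["tool_pos"])
print("S rows196..228 cols 286..352");print(h[198:230:1,286:354:4,1])
R=Ro.from_euler("xyz",json.load(open("w_s2.json"))["eef_rot"]).as_matrix()
f=lambda q:((R.T@(q-p))*1000).round(1)
for z in(.061,.063,.065):print("pointer tool mm",z,f(onz(C,(341,209.5),z)),"flange ctr",f(onz(C,(310.2,205.2),z)))
for row in(206,208,210,212,214,216): print(row,"tip-height plane",f(onz(C,(313,row),p[2]-.0819)),"slot plane",f(onz(C,(313,row),.067)))
E
```

```text
S rows196..228 cols 286..352
[[140 140 139 139 138 137 137 138 138 140 139 139 138 138 137 139  15]
 [140 140 139 138 137 138 136 138 137 138 140 139 138 139 137 141  18]
 [138 140 138 138 137 137 138 137 138 137 139 138 137 137 138 139  13]
 [137 139 139 137 137 137 139 137 137 137 138 138 136 138 137 139  36]
 [140 140 139 136 137 138 139 137 138 138 139 137 137 137 138 138  49]
 [138 139 139 138 137 137 138 136 138 137 139 139 138 138 138 138  55]
 [139 138 140 139 138 139 139 138 139 138 137 139 139 137 138 135  27]
 [138 138 138 139 138 139 139 139 140 139 140 138 132 133 133 131   0]
 [138 138 137 137 138 138 139 138 140 139 139 140 102 108 114 108  68]
 [137 137 138 139 137 137 131 124 138 140 139 138  43  36  55  50  40]
 [140 137 138 138 140 136 111  87 124 141 138 139  26   7  13  14  43]
 [138 137 139 140 138 134  75  50  90 139 138 140  31   9  10  10  38]
 [137 138 139 138 134 116  45  33  56 126 138 138  40  12   9  10  75]
 [138 137 137 138 113  77  33  29  39  91 138 139  51  12  14   7  26]
 [139 138 139 139  87  40  30  30  31  54 136 139  83  48  51  13  30]
 [140 
[... 1110 characters left out ...]
54 137   0  32   0]
 [137  63  16  20  21  21  24  22  25  23  20  18  41 133   0  18  17]]
pointer tool mm 0.061 [ -2.7  20.7 102.4] flange ctr [  0.6  -2.  102.4]
pointer tool mm 0.063 [ -2.1  20.6 100.4] flange ctr [  1.2  -2.  100.4]
pointer tool mm 0.065 [-1.4 20.4 98.4] flange ctr [ 1.8 -2.  98.4]
206 tip-height plane [ 6.4  0.  81.9] slot plane [ 1.9  0.  96.4]
208 tip-height plane [ 5.   0.  81.9] slot plane [ 0.3  0.  96.4]
210 tip-height plane [ 3.5  0.  81.9] slot plane [-1.2  0.  96.4]
212 tip-height plane [ 2.1  0.  81.9] slot plane [-2.7  0.  96.4]
214 tip-height plane [ 0.7  0.  81.9] slot plane [-4.2  0.  96.4]
216 tip-height plane [-0.7  0.  81.9] slot plane [-5.7  0.  96.4]
```

```bash
python3 - <<'E'
from scr import *
for n,a in(("w_s1",200),("w_s2",200)):
    im,C=ld(n);h=cv2.cvtColor(im,cv2.COLOR_BGR2HSV)
    print(n);
    for v in range(a,a+36):print(v,"".join("#" if s<60 and w>105 else ("+" if s<60 and w>60 else ("o" if w>60 else ".")) for s,w in zip(h[v,280:352,1],h[v,280:352,2])))
E
```

```text
w_s1
200 .........oooooooooooooooooooooooooooooooooooooooooooooooooooooo.........
201 ..........oooooooooooooooooooooooooooooooooooooooooooooooooooo..........
202 ..........oooooooooooooooooooooooooooooooooooooooooooooooooooo..........
203 ...........oooooooooooooooooooooooooooooooooooooooooooooooooo...........
204 ............oooooooooooooooooooooooooooooooooooooooooooooooo............
205 .............oooooooooooooooooooooooooooooooooooooooooooooo.............
206 ..............oooooooooooooooooooooooooooooooooooooooooooo..............
207 ...............oooooooooooooooooooooooooooooooooooooooooo...............
208 .................ooooooooooooooooooooooooooooooooooooooo................
209 ..................oooooooooooooooooooooooooooooooooooo..................
210 ...................oooooooooo#########ooooooooooooooo...................
211 .....................oooooo############oooooooooooo.....................
212 ......................+###################oooooooo......................
213 .....................++#####################ooo.........................
214 .............
[... 3753 characters left out ...]
.......
227 .oooooooooo###########################################oooooo............
228 ..ooooooooo############################################ooooo............
229 ...oooooooo############################################oooo.............
230 ....oooooo#############################################ooo..............
231 .....oooooo#############################################o...............
232 ......ooooo#############################################+...............
233 .......oooo#############################################+...............
234 ........oo##############################################+...............
235 .........++#############################################+...............
```

```bash
python3 - <<'E'
from scr import *
im,C=ld("w_s1");V=cv2.cvtColor(im,cv2.COLOR_BGR2HSV)[...,2].astype(int)
for v in range(160,210):print(v,"".join(chr(48+x//26) for x in V[v,280:352]))
im,C=ld("w_hous")
a,b=onz(C,(255.4,119.2),.067),onz(C,(283.9,130.4),.067);print("slot yaw w_hous",np.arctan2(*(a-b)[1::-1]),np.linalg.norm(a-b),(a+b)/2)
E
```

```text
160 000000010000011245678888888888888888888888888888888887653100000000000000
161 010100000000113467888888888888888888888888888888888888765310000000000000
162 000000010101135678888888888888888888888888888888888888876531000000000000
163 000100000011356788888888888888888888888888888888888888887653110000000000
164 010010000012568888888888888888888888888888888888888888888765310000000000
165 101000000124678888888888888888888888888888888888888888888876531000000000
166 100000001135788888888888888888877777777888888888888888888887642100000000
167 000000001256888888888888888877766666667777788888888888888888753100000000
168 010000012467888888888888877766667777777777777888888888888888864200000000
169 000000013578888888888888776666778888888888877788888888888888875310000000
170 000000124688888888888887666677888888788888888777888888888888886421000000
171 000000246788888888888877667888888777777777888887788888888888887531000000
172 000001257888888888888776788888888887788777788888888888888888888642000000
173 000001368888887788877667887778888888888888877788888888888888888753100000
174 000002478888876677
[... 2137 characters left out ...]
 000000000124555555555555667788888777777888888888888888888886421000000000
203 000000000012445665555555566677888888888888888888888888888875310000000000
204 000000000001245666555555555666778888888888888888888888888753100000000000
205 000000000000124666555555555556667788888888888888888888877532000000000000
206 000000000000013455666666665566677888888888888888888888765320000000000000
207 000000000000001234677767766667778888888888888888888877643100000000000000
208 000000000000000113577888877777777888888888888888888765321000000000000000
209 000000000000000012356778888777667777888888888888887653210000000000000000
slot yaw w_hous 1.1989549805257969 0.026917797000588085 [0.5669833 0.0326956 0.067    ]
```

```bash
python3 - <<'E'
from scr import *
im,C=ld("w_s1");c=onz(C,(316,186.7),.067);print("screw",c)
d=go(c+[0,0,.095])
E
```

```text
screw [0.5679     0.03248235 0.067     ]
pos [0.5679 0.0344 0.1636] rot [ 3.141e+00 -3.000e-03  2.801e+00] j [ 0.53  0.54 -0.9   1.83  0.49  1.01  0.66] t 23.2
tool axes
 [[-0.943  0.334 -0.003]
 [ 0.334  0.943  0.001]
 [ 0.003  0.    -1.   ]]
shift mm [-0.7 -1.8  1.6]
```

Call:
servo_tool([
  {"travel": [-1.4,-1.8,6],"angular": [0,0,0.04],"grip": 1},
  {"travel": [0,0,4],"angular": [0,0,0],"grip": 1},
  {"travel": [0,0,3],"angular": [0,0,0],"grip": 1},
  {"travel": [0,0,2],"angular": [0,0,0],"grip": 1},
  {"travel": [0,0,0],"angular": [0,0,0],"grip": 1},
])

```text
time_s: 23.82
tool_pos: [0.5679, 0.0321, 0.1478]
eef_rot: [-3.141, -0.005, 2.761]
contact_force: [-0.1, 0.1, -0.4]
grip_width: 0.252
grasp_force: 35.0
```

Call:
servo_tool([
  {"travel": [0,0,2],"angular": [0,0,0],"grip": 1},
  {"travel": [0,0,1.5],"angular": [0,0,0],"grip": 1},
  {"travel": [0,0,0],"angular": [0,0,0],"grip": 1},
  {"travel": [0,0,0],"angular": [0,0,0],"grip": 1},
])

```text
time_s: 24.32
tool_pos: [0.568, 0.0321, 0.1445]
eef_rot: [-3.141, -0.004, 2.761]
contact_force: [0.4, -0.1, -1.0]
grip_width: 0.252
grasp_force: 35.0
```

Call:
servo_tool([
  {"travel": [0,0,1.2],"angular": [0,0,0.1],"grip": 1},
  {"travel": [0,0,0],"angular": [0,0,0.15],"grip": 1},
  {"travel": [0,0,0],"angular": [0,0,0.15],"grip": 1},
  {"travel": [0,0,0],"angular": [0,0,0.15],"grip": 1},
  {"travel": [0,0,0],"angular": [0,0,0.15],"grip": 1},
])

```text
time_s: 24.95
tool_pos: [0.5681, 0.0314, 0.1433]
eef_rot: [-3.138, -0.002, 2.056]
contact_force: [0.8, -0.2, -1.2]
grip_width: 0.252
grasp_force: 35.0
```

Call:
servo_tool([
  {"travel": [0,0,0],"angular": [0,0,0.15],"grip": 1},
  {"travel": [0,0,0],"angular": [0,0,0.15],"grip": 1},
  {"travel": [0,0,0],"angular": [0,0,0.15],"grip": 1},
  {"travel": [0,0,0],"angular": [0,0,0.15],"grip": 1},
  {"travel": [0,0,0],"angular": [0,0,0],"grip": 1},
])

```text
time_s: 25.58
tool_pos: [0.5675, 0.0317, 0.1432]
eef_rot: [-3.136, 0.001, 1.463]
contact_force: [-1.3, -0.9, 0.5]
grip_width: 0.246
grasp_force: 35.0
```

```bash
cat > pt.py <<'E'
from scr import *
def view(n):
    im,C=ld(n);s=json.load(open(n+".json"));h=cv2.cvtColor(im,cv2.COLOR_BGR2HSV);c=np.array([.5679,.0325,.0625])
    # polar unwrap of the flange/index zone in world: angle x radius
    A=np.linspace(-.8,1.5,93)
    for rr in(.018,.021,.024,.036):
        z=.062 if rr>.03 else .0625
        P=proj(C,[[c[0]+rr*np.cos(a),c[1]+rr*np.sin(a),z] for a in A]).round().astype(int)
        print(rr,"".join("?" if not(0<=x<640 and 0<=y<400) else ("#" if h[y,x,1]<70 and h[y,x,2]>100 else ("+" if h[y,x,1]<70 and h[y,x,2]>55 else ("o" if h[y,x,2]>60 else "."))) for x,y in P))
    print("A step",A[1]-A[0],P[0],P[-1])
E
python3 - <<'E'
from pt import *
go([.5679,.0325,.1435]);shot("w_t1");view("w_t1");print("ref");view("w_s1")
E
```

```text
pos [0.5675 0.0317 0.1432] rot [-3.136e+00  1.000e-03  1.463e+00] j [ 0.3   0.47 -0.56  1.86  0.31  0.9  -0.51] t 25.575
tool axes
 [[ 0.108  0.994 -0.005]
 [ 0.994 -0.108 -0.   ]
 [-0.001 -0.005 -1.   ]]
shift mm [ 0.8  0.3 -0.3]
w_t1 [0.5675 0.0317 0.1432] [-3.136e+00  1.000e-03  1.463e+00] [ 0.3   0.47 -0.56  1.86  0.31  0.9  -0.51] 25.575
0.018 ###ooooooooooooooooooooooooooooooo########+oooooooooooooooooooooooooooooooooooooooooooooooooo
0.021 oooooooooooooooooooooooooooooooooo#######++oooooooooooooooooooooooooooooooooooooooooooooooooo
0.024 ooooooooooooooooooooooooooooooooooo########oooooooooooooooooooooooooooooooooooooooooooooooooo
0.036 .....................+#######+...............................................................
A step 0.025000000000000022 [353 245] [311 161]
ref
0.018 ooooooooooooooooooooooooooooooooooooooooooooooooooooooooooooooooooooooooooo########oooooooooo
0.021 oooooooooooooooooooooooooooooooooooooooooooooooooooooooooooooooooooooooooooo#######oooooooooo
0.024 ooooooo##################oooooooooooooooooooooooooooooooooooooooooooooooooooo######oooooooooo
0.036 #####################################++......................................................
A step 0.025000000000000022 [298 220] [356 174]
```

Call:
servo_tool([
  {"travel": [0,0,0],"angular": [0,0,0.15],"grip": 1},
  {"travel": [0,0,0],"angular": [0,0,0.15],"grip": 1},
  {"travel": [0,0,0],"angular": [0,0,0.04],"grip": 1},
  {"travel": [0,0,0],"angular": [0,0,0],"grip": 1},
  {"travel": [0,0,0],"angular": [0,0,0],"grip": 1},
])

```text
time_s: 26.25
tool_pos: [0.5675, 0.0319, 0.1431]
eef_rot: [-3.136, 0.001, 1.123]
contact_force: [-1.7, -0.6, 0.3]
grip_width: 0.249
grasp_force: 35.0
```

```bash
python3 - <<'E'
from pt import *
go([.5679,.0325,.1435]);shot("w_t2");view("w_t2")
E
```

```text
pos [0.5675 0.0319 0.1431] rot [-3.136e+00  1.000e-03  1.123e+00] j [ 0.24  0.45 -0.48  1.87  0.26  0.89 -0.81] t 26.25
tool axes
 [[ 0.433  0.901 -0.005]
 [ 0.901 -0.433  0.001]
 [-0.001 -0.005 -1.   ]]
shift mm [ 0.7  0.1 -0.4]
w_t2 [0.5675 0.0319 0.1431] [-3.136e+00  1.000e-03  1.123e+00] [ 0.24  0.45 -0.48  1.87  0.26  0.89 -0.81] 26.25
0.018 oooooooooooooooooooo##########ooooooooooooooooooooooooooooooooooooooooooooooooooooooooooooooo
0.021 ooooooooooooooooooooo#######+oooooooooooooooooooooooooooooooooooooooooooooooooooooooooooooooo
0.024 ooooooooooooooooooooo#########ooooooooooooooooooooooooooooooooooooooooooooooooooooooooooooooo
0.036 .....................+#######................................................................
A step 0.025000000000000022 [362 231] [292 165]
```

Call:
servo_tool([
  {"travel": [0,0,0],"angular": [0,0,0],"grip": 1},
  {"travel": [0,0,0],"angular": [0,0,-0.1],"grip": 1},
  {"travel": [0,0,0],"angular": [0,0,0],"grip": 1},
  {"travel": [0,0,-15],"angular": [0,0,0],"grip": 1},
  {"travel": [0,0,-55],"angular": [0,0,0],"grip": 1},
])

```text
time_s: 26.92
tool_pos: [0.5671, 0.0322, 0.2125]
eef_rot: [-3.133, 0.001, 1.221]
contact_force: [0.9, 0.1, 0.2]
grip_width: 0.251
grasp_force: 35.0
```

Call:
servo_tool([
  {"travel": [0,0,0],"angular": [0.005,0,-0.152],"grip": 1},
  {"travel": [0,0,0],"angular": [0,0,-0.152],"grip": 1},
  {"travel": [0,0,0],"angular": [0,0,0],"grip": 1},
  {"travel": [0,0,0],"angular": [0,0,0],"grip": 1},
])

```text
time_s: 27.42
tool_pos: [0.5686, 0.0323, 0.2138]
eef_rot: [-3.134, -0.003, 1.523]
contact_force: [-1.0, -0.7, -1.1]
grip_width: 0.255
grasp_force: 35.0
```

```bash
python3 - <<'E'
from pt import *
go([.5137,-.3183,.2135]);shot("w_t3");view("w_t3")
E
```

```text
pos [0.5686 0.0323 0.2138] rot [-3.134e+00 -3.000e-03  1.523e+00] j [ 0.33  0.39 -0.59  1.79  0.24  1.04 -0.4 ] t 27.425
tool axes
 [[ 0.048  0.999 -0.008]
 [ 0.999 -0.048  0.003]
 [ 0.003 -0.008 -1.   ]]
shift mm [-3.528e+02 -3.790e+01 -3.000e-01]
w_t3 [0.5686 0.0323 0.2138] [-3.134e+00 -3.000e-03  1.523e+00] [ 0.33  0.39 -0.59  1.79  0.24  1.04 -0.4 ] 27.425
0.018 oooooooooooooooooooo##########ooooooooooooooooooooooooooooooooooooooooooooooooooooooooooooooo
0.021 oooooooooooooooooooooo##+####oooooooooooooooooooooooooooooooooooooooooooooooooooooooooooooooo
0.024 ooooooooooooooooooooo#####+##oooooooooooooooooooooooooooooooooooooooooooooooooooooooooooooooo
0.036 .....................+######+................................................................
A step 0.025000000000000022 [342 216] [314 148]
```

The screw is still in line after withdrawal: pointer at about -0.18 rad, index at -0.175. I'll take the key back to the block.

Call:
servo_tool([
  {"travel": [-50,-5.4,0],"angular": [-0.007,0,0],"grip": 1},
  {"travel": [-50,-5.4,0],"angular": [0,0,0],"grip": 1},
  {"travel": [-50,-5.4,0],"angular": [0,0,0],"grip": 1},
  {"travel": [-50,-5.4,0],"angular": [0,0,0],"grip": 1},
  {"travel": [-50,-5.4,0],"angular": [0,0,0],"grip": 1},
])

```text
time_s: 28.1
tool_pos: [0.5296, -0.2179, 0.213]
eef_rot: [-3.14, -0.002, 1.524]
contact_force: [-0.1, 0.2, -0.9]
grip_width: 0.252
grasp_force: 35.0
```

Call:
servo_tool([
  {"travel": [-50,-5.4,0],"angular": [0,0,0],"grip": 1},
  {"travel": [-52,-5.4,0],"angular": [0,0,0],"grip": 1},
  {"travel": [0,0,0],"angular": [0,0,0],"grip": 1},
  {"travel": [0,0,0],"angular": [0,0,0],"grip": 1},
  {"travel": [0,0,0],"angular": [0,0,0],"grip": 1},
])

```text
time_s: 28.72
tool_pos: [0.5151, -0.316, 0.2128]
eef_rot: [-3.14, -0.003, 1.527]
contact_force: [-0.0, 1.1, -0.3]
grip_width: 0.247
grasp_force: 35.0
```

```bash
python3 -c "
from h import *
go([.5137,-.3183,.142])"
```

```text
pos [ 0.5151 -0.316   0.2128] rot [-3.140e+00 -3.000e-03  1.527e+00] j [ 0.84  0.43 -0.48  1.72  0.22  1.06  0.24] t 28.725
tool axes
 [[ 0.043  0.999 -0.002]
 [ 0.999 -0.043  0.003]
 [ 0.003 -0.002 -1.   ]]
shift mm [-2.5 -1.2 70.8]
```

Call:
servo_tool([
  {"travel": [-2.5,-1.2,35],"angular": [0,0,0],"grip": 1},
  {"travel": [0,0,35],"angular": [0,0,0],"grip": 1},
  {"travel": [0,0,12],"angular": [0,0,0],"grip": 1},
  {"travel": [0,0,12],"angular": [0,0,0],"grip": 1},
  {"travel": [0,0,0],"angular": [0,0,0],"grip": 1},
])

```text
time_s: 29.35
tool_pos: [0.5131, -0.3198, 0.1187]
eef_rot: [-3.139, -0.002, 1.526]
contact_force: [-0.7, -0.2, -0.6]
grip_width: 0.257
grasp_force: 35.0
```

Call:
servo_tool([
  {"travel": [0,0,12],"angular": [0,0,0],"grip": 1},
  {"travel": [0,0,11],"angular": [0,0,0],"grip": 1},
  {"travel": [0,0,0],"angular": [0,0,0],"grip": 1},
  {"travel": [0,0,0],"angular": [0,0,0],"grip": 1},
])

```text
time_s: 29.85
tool_pos: [0.5128, -0.3201, 0.0956]
eef_rot: [-3.139, -0.002, 1.525]
contact_force: [0.4, -0.1, -0.0]
grip_width: 0.252
grasp_force: 35.0
```

Seated to within about 1.5 mm with no force. I'll lower the last bit, release and withdraw.

Call:
servo_tool([
  {"travel": [1.2,0.5,1.3],"angular": [0,0,0],"grip": 1},
  {"travel": [0,0,0],"angular": [0,0,0],"grip": 1},
  {"travel": [0,0,0],"angular": [0,0,0],"grip": 0.3},
  {"travel": [0,0,0],"angular": [0,0,0],"grip": 0.3},
  {"travel": [0,0,0],"angular": [0,0,0],"grip": 0.3},
])

```text
time_s: 30.48
tool_pos: [0.5134, -0.319, 0.0944]
eef_rot: [-3.14, -0.002, 1.525]
contact_force: [-0.2, 0.7, -0.3]
grip_width: 0.508
grasp_force: 0.0
```

Call:
servo_tool([
  {"travel": [0,0,0],"angular": [0,0,0],"grip": 0.3},
  {"travel": [0,0,0],"angular": [0,0,0],"grip": 0.3},
  {"travel": [0,0,-20],"angular": [0,0,0],"grip": 0.3},
  {"travel": [0,0,-50],"angular": [0,0,0],"grip": 0.3},
  {"travel": [0,0,-53],"angular": [0,0,0],"grip": 0.3},
])

```text
time_s: 31.1
tool_pos: [0.5136, -0.319, 0.2198]
eef_rot: [-3.14, -0.002, 1.525]
contact_force: [-0.3, -1.0, 0.3]
grip_width: 0.697
grasp_force: 0.0
```

Call:
servo_tool([
  {"travel": [0,0,0],"angular": [0,0,0],"grip": 0},
  {"travel": [0,0,0],"angular": [0,0,0],"grip": 0},
  {"travel": [0,0,0],"angular": [0,0,0],"grip": 0},
])

```text
time_s: 31.48
tool_pos: [0.5127, -0.3189, 0.2162]
eef_rot: [-3.137, -0.003, 1.525]
contact_force: [-1.0, -0.0, -1.1]
grip_width: 0.943
grasp_force: 0.0
```

```bash
python3 - <<'E'
from top import *
shot("w_end");C,m,h=keytop("w_end");print(r.state()["grasp_force"],r.state()["contact_force"])
E
```

```text
w_end [ 0.5127 -0.3189  0.2162] [-3.137e+00 -3.000e-03  1.525e+00] [ 0.85  0.42 -0.48  1.71  0.22  1.06  0.25] 31.475
pred [313.91873793 210.69029638] comp [ 298  171   32   54 1561]
V by row 171 [142, 171, 174, 170, 165, 169, 188, 198, 199, 199, 200, 200, 200, 200, 201, 201, 202, 203, 215, 230, 239, 239, 236, 234, 234, 234, 233, 233, 233, 233, 233, 233, 233, 233, 233, 233, 233, 233, 233, 233, 233, 233, 233, 233, 233, 233, 233, 233, 233, 232, 226, 200, 159, 128]
((313.5, 197.5), (53.0, 31.0), 90.0)
0.0 [ 0.41082175  0.02375828 -0.23225497]
```

The key stands exactly as it did after the first placement, with the same mask. The fingers are clear and the screw is in line, so I'm handing it in.

```bash
python3 -c "
from cell import r
print(r.sign_off())"
```

```text
the job is handed in; nothing more can be done
None
```

I've handed in the job: by the last camera checks, the screw's pointer is lined up with the index bar (within about 0.02 rad) and the white key stands released in the tool block; the hand-in returned no verdict.

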